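Hang the last two goblets on the rocking rack

ROBOT

A 6-joint arm with a two-finger parallel gripper is mounted at the origin on the work surface. World frame = base frame: x ahead of the robot, y to its left, z up, the work surface at z = 0. Lengths are in m, angles in rad, forces in N, time in s.
With the tool pointing down it reaches from about 0.275 to 0.725 m from the base axis. Payload 15.9 kg.
Tool frame: the origin (TCP) lies on the centre line of the jaws, within the pads' length; the fingertips stand 11 mm ahead of it and the grasp point (between the pads) lies 8 mm behind it; z points along the fingers, y is the direction in which the jaws open and shut (so a half turn about z gives the same grasp; the last joint's range is limited). The gripper opens to 85 mm and grips with 20 to 120 N. Pads are 22 mm wide; open, the fingers measure 114 mm over their backs; the gripper's body (76 mm by 85 mm) begins 54 mm behind the grasp point. The pads swing forward as they close: fully open they stand 13 mm farther back than shut.
Start: joints at [-1.16, 0.213, -0.034, 1.323, 0, 1.571], TCP at [0.2, -0.458, 0.242] pointing down, gripper open.
Joint ranges: [-2.98, 2.98], [-0.74, 1.72], [-1.14, 1.35], [-2.1, 2.04], [-1.57, 1.44], [-3.14, 3.14]. Speed limits (rad/s): [1.89, 1.89, 2.39, 2.57, 3.14, 3.14].

INTERFACE

Orientations are given as a unit quaternion [w, x, y, z].
In Python, from plant import ctrl, cams gives the robot as it stands.
- The arm moves only by the tool jog_arm, never from a script. Its argument "motion" is a list that holds one entry, the list of rows, each a list of 7 numbers: the gripper command: -1 is fully open, 1 is shut, values between are in proportion, then the shift along the tool's x, y, z in m, then the turn, a rotation vector about the tool's x, y, z in rad. A call has 1 to 20 rows; each row shifts and turns the commanded pose from where the row before left it, along the tool's axes as they then stand; what a row does not reach is not made up. A row lasts 1/10 s, in which the tool goes at most 50 mm and 8.59 degrees, less where a joint would pass 70% of its speed; a pose out of reach is approached as far as the arm can. A call with a gripper value outside its range is refused whole. The fingers move at their own pace and stop on an object; "newtons" is the grip in N (left out, the last holds). Time passes only in rows, so rows that do not move let the fingers close. It gives the time, the measured TCP pose, the force and the opening at its end, in the units of the state.
- ctrl.get_obs(): the state, without advancing time (a new reading comes with each control period).
- cams.read_camera(name): name is "scene" or "top" or "wrist"; returns a dict with "pixels" (400x640x3 uint8, blue, green, red), "fx", "fy", "cx", "cy" (pixels), "T" (4x4, takes a point from camera to world coordinates); the wrist camera has in their place "T_tool_cam" (4x4, takes a point from camera to tool coordinates, whose origin is the TCP and whose axes are the flange's). Camera axes: x right, y down, z forward; pixel columns grow to the right and rows downward; lengths in m; the calibration is good to about 2 mm. A picture is of the moment at which its call begins: read the wrist's pose just before it. There is no depth.
- ctrl.sign_off(): hands the job in, once; it reports no verdict.
The state is a dict: "time_s": time; "q": joint angles; "joint_velocities": joint speeds; "effort": joint torques, N m; "ee_pos": TCP position; "tcp_rot": TCP orientation; "contact_force": force on the tool from outside, world axes, zero at the start; "torque": the same for the moment, N m; "grip_width": opening from 0.0 (shut) to 1.0 (fully open).
Only numpy, scipy, OpenCV 4.12 (cv2) and the standard library are available. Lean on these libraries where they do the work, as an engineer would, in place of code of your own. Each camera call takes 0.05 s, during which the arm holds its last target.

TASK

Two goblets still stand upside down on the mat: hang each by its foot in an empty front bay of the rocking rack, the small one in front of the hung large one and the large one in front of the hung small one, so that all four balance and the bar ends level. Hang on whichever end is riding high, so the heavier one goes first; slide each foot in over the lip until you feel the stop, lower it flat between lip and stop, and follow the bar down until it carries the goblet before you let go. Never force anything, never let the bar tip clearly further than it hangs at the start, and leave the other things on the counter alone.

Things in the scene. Friction and masses are not known exactly. Their poses are not given: they have to be found in the camera images.
- goblet_large: LARGE copper stemmed goblet to hang, stands on the mat, 150 high, bowl 80 across, upside down (rim below, foot on top). Origin: centre of the rim, its lowest point; z up. Foot: flat disc 60 across, 6 thick, from 144 to 150 above the origin, to be gripped across its edge from above; below it a bare stem 10 across, 49 long, then the bowl. About 0.30 kg.
- goblet_large_foot (a point): centre of the under face of its foot disc (the face that rests on the rails), 144 above the origin
- goblet_small: SMALL copper stemmed goblet to hang, stands on the mat, 120 high, bowl 62 across, upside down (rim below, foot on top). Origin: centre of the rim, its lowest point; z up. Foot: flat disc 60 across, 6 thick, from 114 to 120 above the origin; below it a bare stem 10 across, 46 long. About 0.15 kg.
- goblet_small_foot (a point): centre of the under face of its foot disc, 114 above the origin
- hung_large: twin of goblet_large, already hanging by its foot in the back bay of one end of the bar, left or right. Origin here: centre of the under face of its foot disc
- hung_small: twin of goblet_small, already hanging by its foot in the back bay of the other end. Origin here: centre of the under face of its foot disc
- rack: steel goblet rack: base plate 170 x 260 x 12 and a post 290 high carry a cross-bar that rocks on a pivot, with a pair of rails at each end. Origin on the counter straight below the pivot; the rails reach out along its -x (towards the robot), y is to the left along the level bar, z up
- bar (a joint): angle of the rocking bar about the rack's x axis, rad: 0 level, positive with its left (+y) end up, stops at 0.3. It sits in a soft sprung bush and swings freely, lightly damped. With one large and one small goblet on it it rests tipped about 0.07, the large one's end low; another small goblet there would nearly double that. A load let go too early makes it swing well past its resting angle
- pivot (a point): the pivot, middle of the bar, 247 above the counter; axes are the bar's own: x along the pivot axis, y to the left, z up when level
- bay_left (a point): nominal middle of the empty FRONT bay at the left end, on the rails' upper face: 150 before (-x), 130 left of and 12 below the pivot; bar axes. A foot lies flat across both rails between a lip (front, 4 high) and a stop (back, 14 high), 61 apart: 1.5 to spare each way. Lip and stop are one clamp-on saddle, set up to 8 nearer or farther along x, unmeasured: feel for the stop
- bay_right (a point): the same at the right end (130 to the right); its saddle is set independently. Saddles are 42 wide outside. The back bay lies 95 farther in (+x), behind the stop, and holds the goblet already hung
- mouth_left (a point): open front end of the left pair of rails, on their upper face, 80 before bay_left, midway between them; bar axes. Two flat rails along x, each 10 wide, 6 thick; the slot between them is 15 wide and flares to 30 at the mouth. The stem enters the slot here and slides in along +x, the foot held above rails and lip, below the stop's top
- mouth_right (a point): the same for the right pair of rails
- jigger: bystander, leave alone: steel double-cone jigger, 78 high, 42 across; origin under its centre
- bar_spoon: bystander, leave alone: steel bar spoon lying on the mat, 260 long; origin under its middle
- squeeze_bottle: bystander, leave alone: wine-dark squeeze bottle, 200 high, 62 across; origin under its centre
- straw_mug: bystander, leave alone: copper mug 76 across and 85 high, full of straws 190 high; origin under its centre
- mixing_cup: bystander, leave alone: clear plastic cup, 110 high, 88 across; origin under its centre
- muddler: bystander, leave alone: dark wooden muddler standing, 160 high, 38 across; origin under its centre
- shaker_tin: bystander, leave alone: steel cocktail shaker, 200 high, 88 across; origin under its centre
There are look-alikes about, which are no part of the job. What is shaped like the goblet_large but yellow is not meant.

How it is judged:
At the end, for the whole second after the job is handed in: both goblets lie flat (2.5 mm, 0.05 rad) on the rails in the two front bays, one at each end, within 12 mm along and 6 mm across of the bay's nominal middle; the other two still flat in their back bays; all at rest; the bar level within 0.03 rad (value of joint bar between -0.03 and 0.03 rad and velocity of joint bar between -0.08 and 0.08 rad/s and ((x of goblet_large_foot in the frame of bay_left between -0.012 and 0.012 m and y of goblet_large_foot in the frame of bay_left between -0.006 and 0.006 m and z of goblet_large_foot in the frame of bay_left between -0.0025 and 0.002 m and angle between the z axis of goblet_large_foot and the z axis of bay_left, either way round below 0.05 rad and x of goblet_small_foot in the frame of bay_right between -0.012 and 0.012 m and y of goblet_small_foot in the frame of bay_right between -0.006 and 0.006 m and z of goblet_small_foot in the frame of bay_right between -0.0025 and 0.002 m and angle between the z axis of goblet_small_foot and the z axis of bay_right, either way round below 0.05 rad) or (x of goblet_large_foot in the frame of bay_right between -0.012 and 0.012 m and y of goblet_large_foot in the frame of bay_right between -0.006 and 0.006 m and z of goblet_large_foot in the frame of bay_right between -0.0025 and 0.002 m and angle between the z axis of goblet_large_foot and the z axis of bay_right, either way round below 0.05 rad and x of goblet_small_foot in the frame of bay_left between -0.012 and 0.012 m and y of goblet_small_foot in the frame of bay_left between -0.006 and 0.006 m and z of goblet_small_foot in the frame of bay_left between -0.0025 and 0.002 m and angle between the z axis of goblet_small_foot and the z axis of bay_left, either way round below 0.05 rad)) and ((x of hung_large in the frame of bay_left between 0.08 and 0.11 m and y of hung_large in the frame of bay_left between -0.006 and 0.006 m and z of hung_large in the frame of bay_left between -0.0025 and 0.002 m) or (x of hung_large in the frame of bay_right between 0.08 and 0.11 m and y of hung_large in the frame of bay_right between -0.006 and 0.006 m and z of hung_large in the frame of bay_right between -0.0025 and 0.002 m)) and ((x of hung_small in the frame of bay_left between 0.08 and 0.11 m and y of hung_small in the frame of bay_left between -0.006 and 0.006 m and z of hung_small in the frame of bay_left between -0.0025 and 0.002 m) or (x of hung_small in the frame of bay_right between 0.08 and 0.11 m and y of hung_small in the frame of bay_right between -0.006 and 0.006 m and z of hung_small in the frame of bay_right between -0.0025 and 0.002 m)) and linear speed of each of goblet_large, goblet_small below 0.03 m/s and angular speed of each of goblet_large, goblet_small below 0.15 rad/s); the robot touches nothing.
It fails at once if the bar tips more than 0.10 rad (6 degrees) from level, to either side (value of joint bar above 0.1 rad or value of joint bar below -0.1 rad).
It fails at once if a goblet is pressed on the rack with more than 20 N (contact force between any of goblet_large, goblet_small and rack above 20 N).
It fails at once if the gripper or arm leans on the rack with more than 8 N (contact force between any of the fingers, the arm and rack above 8 N).
It fails at once if a goblet that already hung is knocked about (its foot moves more than 50 mm) (distance of any of hung_large, hung_small from where it was at the start of the episode above 0.05 m).
It fails at once if another thing on the counter is moved by more than 30 mm (distance of any of jigger, bar_spoon, squeeze_bottle, straw_mug, mixing_cup, muddler, shaker_tin from where it was at the start of the episode above 0.03 m).
It also fails if it takes over 72 s, if anything falls off the work surface, if the arm or the gripper's body presses on something with over 40 N, if the wrist force passes 120 N, or if a joint passes its speed limit or range.

## Working session

There is one attempt and no reset: what is moved stays moved. The work goes in short steps, Python scripts to look and compute and a tool call to move; the robot and the scene stay as the last step left them, time stands still between calls to the robot, and variables do not carry over. Pictures are saved under pics/ and viewed, and the job is handed in when it is done.

Besides the shell and the picture viewer there is one more tool, called after ">>>" by a JSON object that holds its "op" and its "data", one argument or row to a line. jog_arm: Moves the arm, as the interface text tells. Its arguments: {"type":"object","properties":{"motion":{"type":"array"},"newtons":{"type":"number"}},"required":["motion"]}

```bash
ls; mkdir -p pics
python3 - <<'E'
from plant import ctrl,cams
import cv2,numpy as np
print(ctrl.get_obs())
for n in ["scene","top","wrist"]:
    d=cams.read_camera(n); cv2.imwrite(f"pics/{n}0.png",d["pixels"])
    np.set_printoptions(precision=4,suppress=True)
    print(n,d["fx"],d["fy"],d["cx"],d["cy"],d.get("T",d.get("T_tool_cam")))
E
```

```text
pics
{'time_s': 0.0, 'q': array([-1.16004592e+00,  2.13321573e-01, -3.50593893e-02,  1.32350664e+00,
       -1.12390104e-05,  1.57081084e+00]), 'joint_velocities': array([ 3.72725781e-05,  1.23608346e-04,  3.60846169e-04, -1.17961333e-03,
       -1.00118392e-04,  1.24137394e-03]), 'effort': array([-7.93890922e-04, -6.86168861e+01,  4.87118912e+01,  1.75007415e-02,
        8.51110576e-05, -8.14715804e-05]), 'ee_pos': array([ 0.19951291, -0.45810747,  0.24183332]), 'tcp_rot': array([-5.33026565e-04,  9.78985871e-01,  2.03927358e-01, -1.16780155e-04]), 'contact_force': array([-0.99703331, -0.24830927,  0.41741146]), 'torque': array([-0.06992883,  0.02140226, -0.01341021]), 'grip_width': 1.0016143619556432}
scene 437.00554862433125 437.00554862433125 323.57875132875284 202.19056702989013 [[-0.845   0.3366 -0.4155  1.0846]
 [ 0.5347  0.5248 -0.6623  0.8846]
 [-0.0049 -0.7818 -0.6235  1.0058]
 [ 0.      0.      0.      1.    ]]
top 453.64921919325894 453.64921919325894 329.2750144384882 198.28093892082725 [[ 0.0043 -0.992   0.1264  0.3197]
 [-0.9997 -0.0071 -0.0218  0.0176]
 [ 0.0225 -0.1262 -0.9917  1.6293]
 [ 0.      0.      0.      1.    ]]
wrist 309.28926627189907 309.28926627189907 320.06484296762267 200.27513766904008 [[-0.0004 -0.9491 -0.3148  0.0799]
 [ 1.     -0.0005  0.0002 -0.0013]
 [-0.0004 -0.3148  0.9491 -0.1311]
 [ 0.      0.      0.      1.    ]]
```

View pics/scene0.png

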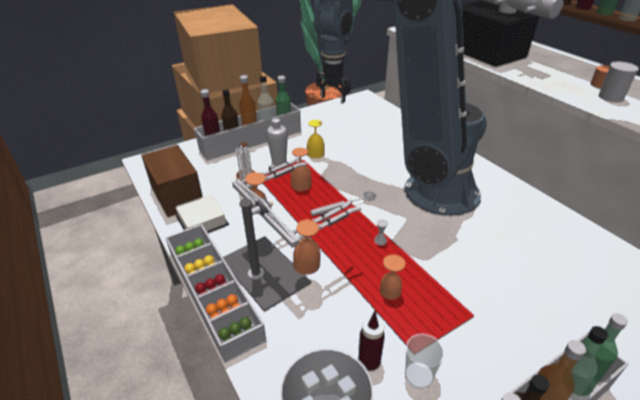

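View pics/top0.png

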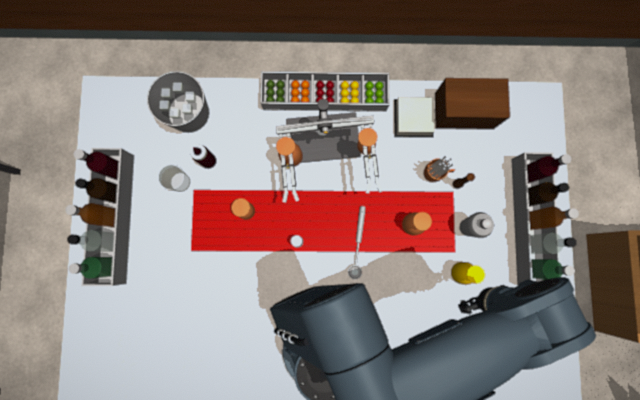

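View pics/wrist0.png

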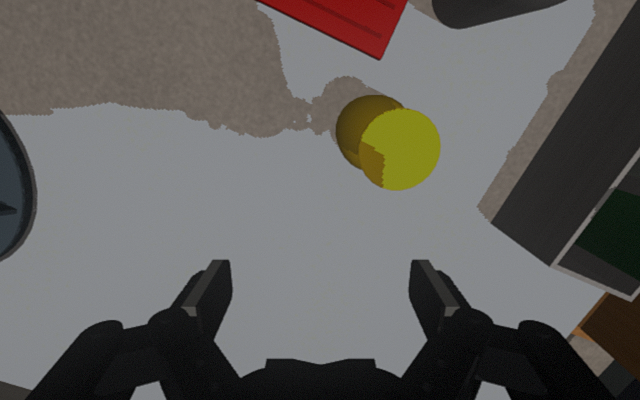

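Run:
```python
import cv2,numpy as np
t=cv2.imread("pics/top0.png"); s=cv2.imread("pics/scene0.png")
cv2.imwrite("pics/crop1.png",cv2.resize(t[90:270,180:480],None,fx=2.66,fy=2.66,interpolation=cv2.INTER_CUBIC))
cv2.imwrite("pics/crop2.png",cv2.resize(s[130:330,220:440],None,fx=3,fy=3,interpolation=cv2.INTER_CUBIC))
```

```text
(no output)
```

View pics/crop1.png

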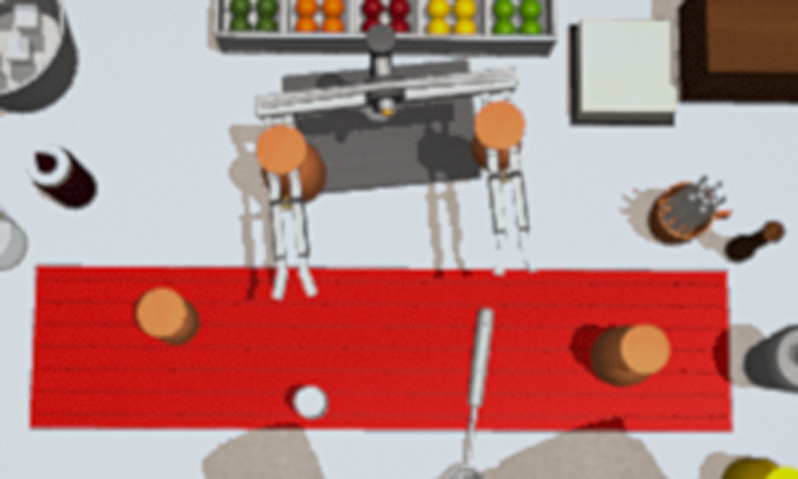

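View pics/crop2.png

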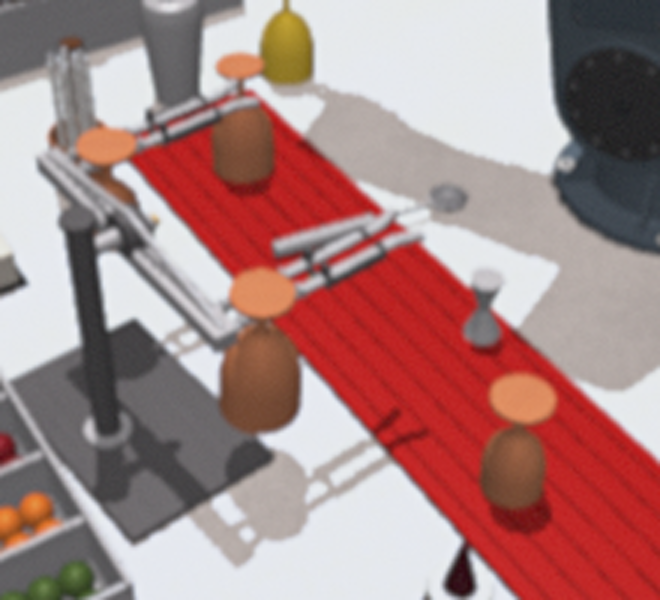

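```bash
cat > h.py <<'E'
import cv2,numpy as np
np.set_printoptions(precision=4,suppress=True)
def foot(img,c,r=30,thr=None):
    x,y=c;h=cv2.cvtColor(img,cv2.COLOR_BGR2HSV)
    b,g,R=[img[...,i].astype(int) for i in range(3)]
    m=((R>thr)&(g-b>25)&(R-g>40)&(g>90)).astype(np.uint8)
    w=np.zeros_like(m);w[y-r:y+r,x-r:x+r]=1;m&=w
    n,l,s,cc=cv2.connectedComponentsWithStats(m)
    k=1+np.argmax(s[1:,4]);cs,_=cv2.findContours((l==k).astype(np.uint8),0,1)
    e=cv2.fitEllipse(cv2.convexHull(max(cs,key=len)))
    return e,s[k]
def ray(uv,d,T=None):
    T=d["T"] if T is None else T
    v=np.array([(uv[0]-d["cx"])/d["fx"],(uv[1]-d["cy"])/d["fy"],1.]);return T[:3,3],T[:3,:3]@v
def plane(uv,d,z,T=None):
    o,v=ray(uv,d,T);return o+v*(z-o[2])/v[2]
def tri(r1,r2):
    (a,u),(b,v)=r1,r2;s=np.linalg.lstsq(np.c_[u,-v],b-a,rcond=None)[0]
    p,q=a+u*s[0],b+v*s[1];return (p+q)/2,np.linalg.norm(p-q)
def proj(P,d,T=None):
    T=d["T"] if T is None else T
    c=np.linalg.inv(T)@np.r_[P,1];return c[0]/c[2]*d["fx"]+d["cx"],c[1]/c[2]*d["fy"]+d["cy"]
def R(q):
    from scipy.spatial.transform import Rotation as r
    return r.from_quat([q[1],q[2],q[3],q[0]]).as_matrix()
def Tw(o,d):
    T=np.eye(4);T[:3,:3]=R(o["tcp_rot"]);T[:3,3]=o["ee_pos"];return T@d["T_tool_cam"]
E
python3 - <<'E'
from h import *
from plant import cams
t=cams.read_camera("top");s=cams.read_camera("scene")
F={}
for n,a,b in [("large",(421,219),(300,154)),("small",(241,207),(394,262)),("hl",(286,146),(307,228)),("hs",(367,137),(255,179))]:
    ea,sa=foot(t["pixels"],a,14,190);eb,sb=foot(s["pixels"],b,16,190)
    p,g=tri(ray(ea[0],t),ray(eb[0],s));F[n]=p
    print(n,ea,eb,p,g)
d=F["hl"]-F["hs"];print(d,np.linalg.norm(d),np.arctan2(-d[0],d[1]))
E
```

```text
large ((422.4407043457031, 220.81272888183594), (17.277860641479492, 18.048786163330078), 161.2085418701172) ((299.4471740722656, 151.35179138183594), (7.443668365478516, 14.364015579223633), 86.37153625488281) [ 0.4342 -0.3189  0.1559] 0.0029782157812431797
small ((240.45950317382812, 207.14247131347656), (16.93402862548828, 17.86128807067871), 38.47469711303711) ((393.7539978027344, 262.11883544921875), (15.44639778137207, 21.896526336669922), 100.02814483642578) [0.479  0.2791 0.1282] 0.0007329007419423797
hl ((285.1241760253906, 145.7711181640625), (17.720857620239258, 18.435705184936523), 75.59403991699219) ((306.9046630859375, 226.98570251464844), (16.1453800201416, 20.745485305786133), 91.07743072509766) [0.6629 0.1269 0.2315] 0.00130481005415925
hs ((367.5478820800781, 136.62066650390625), (17.474536895751953, 18.204017639160156), 128.72390747070312) ((254.90621948242188, 177.84173583984375), (11.746432304382324, 18.61458969116211), 87.07288360595703) [ 0.6906 -0.1314  0.2477] 0.0015585594359321681
[-0.0277  0.2583 -0.0161] 0.2602642133317576 0.10696968789663615
```

>>> {"op": "jog_arm", "data": {
  "motion": [
    [[-1, 0, 0, 0, 0, 0, 0.101], [-1, 0, 0, 0, 0, 0, 0.101], [-1, 0, 0, 0, 0, 0, 0.101], [-1, 0.0248, -0.0113, 0, 0, 0, 0], [-1, 0.0248, -0.0113, 0, 0, 0, 0], [-1, 0.0248, -0.0113, 0, 0, 0, 0], [-1, 0.0248, -0.0113, 0, 0, 0, 0], [-1, 0.0248, -0.0113, 0, 0, 0, 0], [-1, 0.0248, -0.0113, 0, 0, 0, 0], [-1, 0.0248, -0.0113, 0, 0, 0, 0], [-1, 0.0248, -0.0113, 0, 0, 0, 0], [-1, 0.0248, -0.0113, 0, 0, 0, 0], [-1, 0.0248, -0.0113, 0, 0, 0, 0], [-1, 0, 0, 0, 0, 0, 0], [-1, 0, 0, 0, 0, 0, 0]]
  ]
}}

```text
time_s: 1.75
ee_pos: [0.4343, -0.3191, 0.2421]
tcp_rot: [-0.0, 0.999, 0.054, -0.0]
contact_force: [-0.2, 0.2, -0.6]
grip_width: 0.999
```

Run:
```python
from h import *
from plant import ctrl,cams
o=ctrl.get_obs();d=cams.read_camera("wrist");cv2.imwrite("pics/w1.png",d["pixels"])
print(o["ee_pos"],R(o["tcp_rot"]),o["contact_force"],o["time_s"],o["q"])
T=Tw(o,d)
for z in (.15,.153):
  print(proj([.4342,-.3189,z],d,T), proj([.4642,-.3189,z],d,T))
```

```text
[ 0.4343 -0.3191  0.2421] [[ 0.9941  0.1088 -0.0004]
 [ 0.1088 -0.9941  0.0002]
 [-0.0004 -0.0002 -1.    ]] [-0.2229  0.2137 -0.6157] 1.75 [-0.6336  0.2946  0.0718  1.3484 -0.0001  2.399 ]
(np.float64(320.992654234316), np.float64(207.12861620757292)) (np.float64(325.4494648714324), np.float64(168.93204134615596))
(np.float64(321.0041201517481), np.float64(208.46137756982108)) (np.float64(325.5178942422425), np.float64(169.8364744415059))
```

View pics/w1.png

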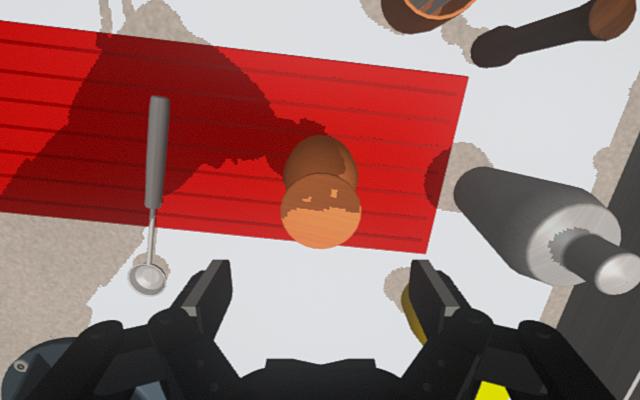

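Run:
```python
from h import *
from plant import ctrl,cams
d=cams.read_camera("wrist");im=d["pixels"];o=ctrl.get_obs();T=Tw(o,d)
cv2.imwrite("pics/w1c.png",cv2.resize(im[120:270,240:400],None,fx=4,fy=4,interpolation=cv2.INTER_CUBIC))
b,g,r=[im[...,i].astype(int) for i in range(3)]
m=((g-b>20)&(r-g>15)).astype(np.uint8);m[:,:270]=0;m[:,375:]=0;m[:120]=0;m[260:]=0
n,l,s,c=cv2.connectedComponentsWithStats(m);k=1+np.argmax(s[1:,4]);print(s[k])
cs=max(cv2.findContours((l==k).astype(np.uint8),0,1)[0],key=len)[:,0,:]
lo=cs[cs[:,1]>205].astype(float)   # lower half of rim
for z in (.147,.150,.153,.156):
  P=np.array([plane(p,d,z,T)[:2] for p in lo])
  A=np.c_[2*P,np.ones(len(P))];x=np.linalg.lstsq(A,(P**2).sum(1),rcond=None)[0]
  print(z,x[:2],np.sqrt(x[2]+x[:2]@x[:2]))
```

```text
[ 280  135   81  113 7211]
0.147 [ 0.4292 -0.3193] 0.03144402110916761
0.15 [ 0.4303 -0.3191] 0.03102732962299315
0.153 [ 0.4314 -0.319 ] 0.03061063813681008
0.156 [ 0.4325 -0.3189] 0.030193946650630916
```

View pics/w1c.png

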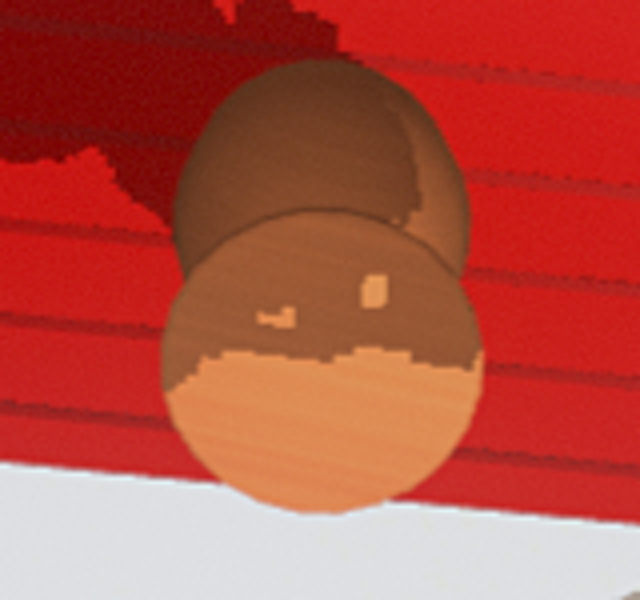

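>>> {"op": "jog_arm", "data": {
  "motion": [
    [[-1, -0.001, 0, 0.026, 0, 0, 0], [-1, -0.001, 0, 0.026, 0, 0, 0], [-1, 0, 0, 0.026, 0, 0, 0], [-1, 0, 0, 0.026, 0, 0, 0], [-1, 0, 0, 0, 0, 0, 0], [-1, 0, 0, 0, 0, 0, 0], [0.6, 0, 0, 0, 0, 0, 0], [0.6, 0, 0, 0, 0, 0, 0], [0.6, 0, 0, 0, 0, 0, 0], [0.6, 0, 0, 0, 0, 0, 0], [0.6, 0, 0, 0, 0, 0, 0], [0.6, 0, 0, 0, 0, 0, 0]]
  ],
  "newtons": 40
}}

```text
time_s: 3.05
ee_pos: [0.4328, -0.3201, 0.14]
tcp_rot: [0.001, 0.999, 0.054, 0.001]
contact_force: [-2.2, 1.0, 10.8]
grip_width: 0.679
```

Run:
```python
from h import *
from plant import ctrl,cams
o=ctrl.get_obs();d=cams.read_camera("wrist");cv2.imwrite("pics/w2.png",d["pixels"])
d=cams.read_camera("scene")["pixels"];cv2.imwrite("pics/s2.png",cv2.resize(d[50:250,200:420],None,fx=3,fy=3))
print(o)
```

```text
{'time_s': 3.05, 'q': array([-0.6368,  0.3284, -0.1424,  1.0972,  0.0001,  2.3969]), 'joint_velocities': array([ 0.0017,  0.0006, -0.0002, -0.0013,  0.0009,  0.0003]), 'effort': array([ -0.3244, -71.5631,  43.8528,  -0.8476,  -0.0917,  -0.0214]), 'ee_pos': array([ 0.4328, -0.3201,  0.14  ]), 'tcp_rot': array([0.0008, 0.9985, 0.0539, 0.0011]), 'contact_force': array([-2.2176,  1.0446, 10.8321]), 'torque': array([ 0.1962,  0.2633, -0.0103]), 'grip_width': 0.6788399992182574}
```

View pics/w2.png

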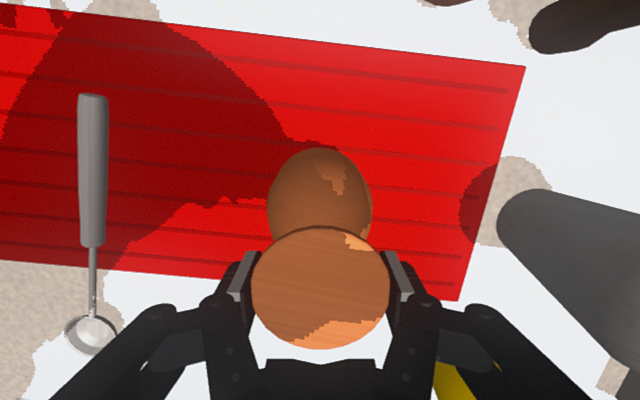

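View pics/s2.png

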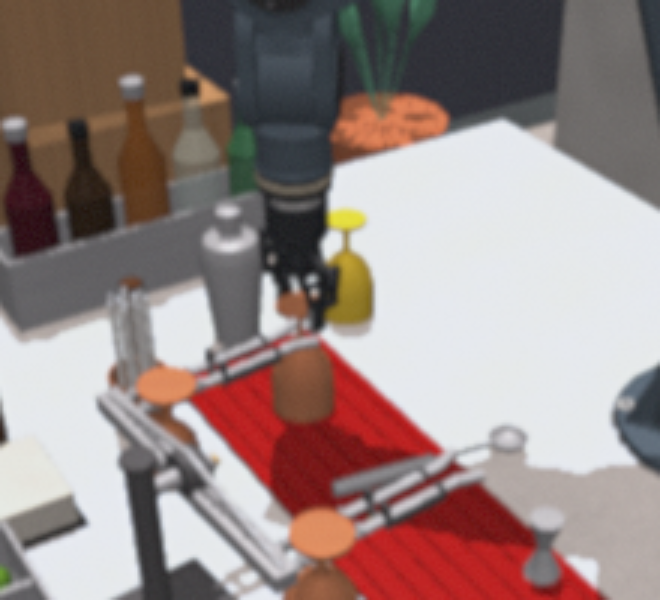

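>>> {"op": "jog_arm", "data": {
  "motion": [
    [[0.6, 0, 0, -0.005, 0, 0, 0], [0.6, 0, 0, -0.01, 0, 0, 0], [0.6, 0, 0, -0.015, 0, 0, 0], [0.6, 0, 0, -0.02, 0, 0, 0], [0.6, 0, 0, -0.02, 0, 0, 0], [0.6, 0, 0, -0.02, 0, 0, 0], [0.6, 0, 0, -0.02, 0, 0, 0], [0.6, 0, 0, -0.01, 0, 0, 0], [0.6, 0, 0, 0, 0, 0, 0], [0.6, 0, 0, 0, 0, 0, 0], [0.6, 0, 0, 0, 0, 0, 0]]
  ]
}}

```text
time_s: 4.25
ee_pos: [0.4317, -0.3193, 0.2573]
tcp_rot: [-0.0, 0.999, 0.054, -0.001]
contact_force: [-0.6, -0.1, -2.6]
grip_width: 0.684
```

Run:
```python
from h import *
from plant import ctrl,cams
o=ctrl.get_obs();d=cams.read_camera("wrist");cv2.imwrite("pics/w3.png",d["pixels"])
s=cams.read_camera("scene");cv2.imwrite("pics/s3.png",cv2.resize(s["pixels"][50:250,200:420],None,fx=3,fy=3))
cv2.imwrite("pics/w3c.png",cv2.resize(d["pixels"][170:370,220:420],None,fx=3,fy=3))
print(o["ee_pos"],o["contact_force"],o["torque"],o["grip_width"],o["time_s"],o["tcp_rot"])
```

```text
[ 0.4317 -0.3193  0.2573] [-0.5987 -0.0828 -2.6097] [ 0.0073  0.0065 -0.0034] 0.68423571352772 4.25 [-0.0005  0.9985  0.0539 -0.0006]
```

View pics/w3c.png

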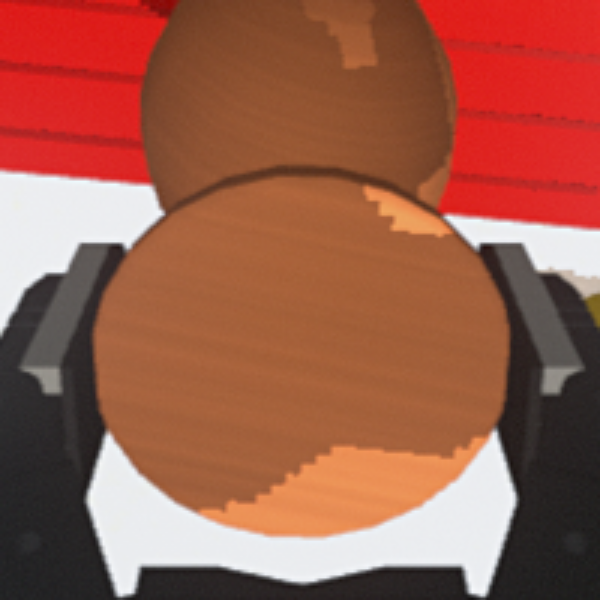

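View pics/s3.png

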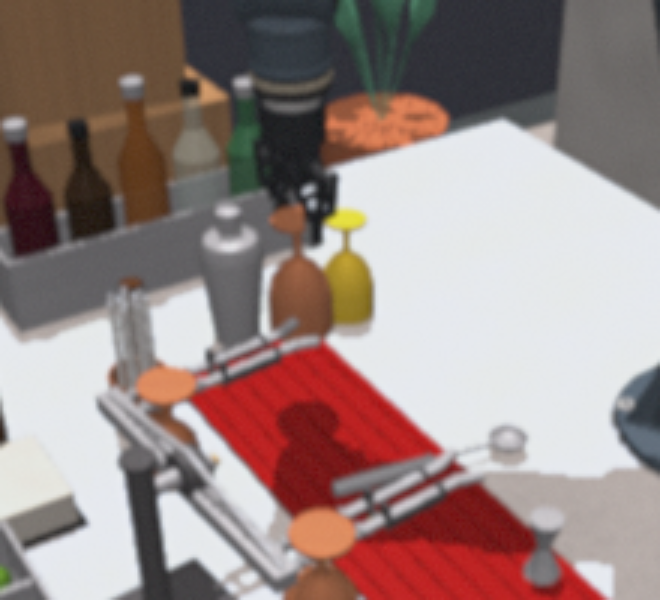

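```bash
cat >> h.py <<'E'
def toolfoot(im,d,pts):
    T=d["T_tool_cam"];out=[]
    for z in np.arange(-.03,.011,.002):
        P=np.array([plane(p,d,z,T)[:2] for p in pts])
        x=np.linalg.lstsq(np.c_[2*P,np.ones(len(P))],(P**2).sum(1),rcond=None)[0]
        r=np.sqrt(x[2]+x[:2]@x[:2]);out.append((z,x[0],x[1],r,np.std(np.linalg.norm(P-x[:2],axis=1))))
    return np.array(out)
E
python3 - <<'E'
from h import *
from plant import cams
d=cams.read_camera("wrist");im=d["pixels"]
b,g,r=[im[...,i].astype(int) for i in range(3)]
m=((g-b>20)&(r-g>15)).astype(np.uint8);m[:215]=0;m[:,:235]=0;m[:,405:]=0
n,l,s,c=cv2.connectedComponentsWithStats(m);k=1+np.argmax(s[1:,4]);print(s[k])
cs=max(cv2.findContours((l==k).astype(np.uint8),0,1)[0],key=len)[:,0,:]
pts=cs[cs[:,1]>262].astype(float)
pts[:,0]+=np.sign(pts[:,0]-320)*.4;pts[:,1]+=np.where(pts[:,1]>330,.4,0)
# add top face upper edge: dark line
pts2=np.vstack([pts,[[320,228.5]]*20])
o=toolfoot(im,d,pts2);i=np.argmin(abs(o[:,3]-.03));print(o[i-1:i+2]);
o=toolfoot(im,d,pts);i=np.argmin(abs(o[:,3]-.03));print(o[i-1:i+2]);
E
```

```text
[  251   215   139   134 14898]
[[-0.02    0.0017 -0.0009  0.0292  0.0002]
 [-0.018   0.0003 -0.0009  0.0298  0.0002]
 [-0.016  -0.0011 -0.0009  0.0303  0.0002]]
[[-0.018   0.0003 -0.0009  0.0297  0.0002]
 [-0.016  -0.0011 -0.0009  0.0303  0.0002]
 [-0.014  -0.0025 -0.0009  0.0308  0.0002]]
```

Run:
```python
from h import *
from plant import cams
t=cams.read_camera("top");cv2.imwrite("pics/t3.png",cv2.resize(t["pixels"][120:210,270:390],None,fx=6.6,fy=6.6,interpolation=cv2.INTER_CUBIC))
for p in [(373.2,190.8),(368.7,152)]: print(plane(p,t,.243))
```

```text
[ 0.5207 -0.1487  0.243 ]
[ 0.6432 -0.1356  0.243 ]
```

View pics/t3.png

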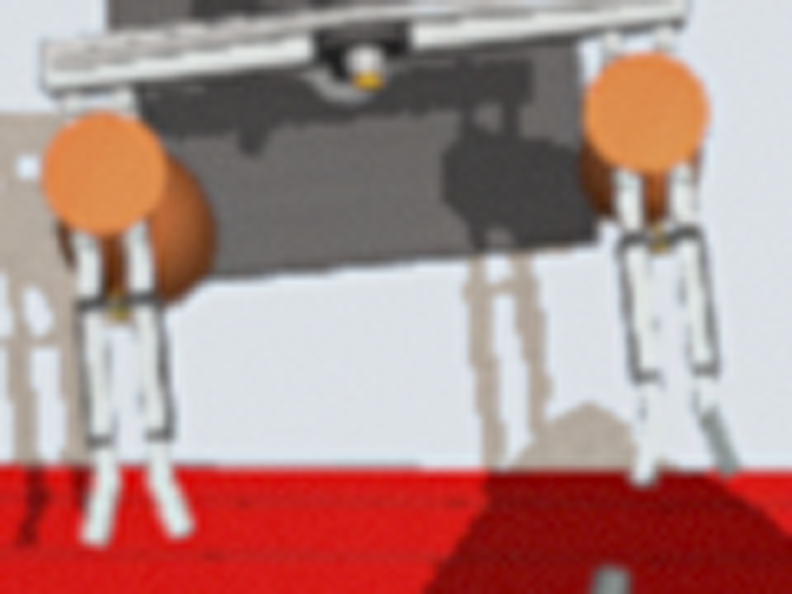

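Run:
```python
from h import *
from plant import cams
t=cams.read_camera("top")
f=lambda u,v:(270+(u+.5)/6.6-.5,120+(v+.5)/6.6-.5)
for n,p,z in [("Rstop",(659,234),.250),("Rlip",(678,376),.245),("Rmouth",(685,473),.242),("Rback",(645,108),.2485),("Lstop",(119,303),.236),("Llip",(131,439),.232),("Lmouth",(137,536),.227),("Lback",(104,173),.2325)]:
  print(n,plane(f(*p),t,z))
```

```text
Rstop [ 0.632 -0.137  0.25 ]
Rlip [ 0.5651 -0.1461  0.245 ]
Rmouth [ 0.5195 -0.1493  0.242 ]
Rback [ 0.6932 -0.1309  0.2485]
Lstop [0.5995 0.1174 0.236 ]
Llip [0.5351 0.111  0.232 ]
Lmouth [0.4897 0.1078 0.227 ]
Lback [0.6631 0.1258 0.2325]
```

>>> {"op": "jog_arm", "data": {
  "motion": [
    [[0.6, 0.006, -0.0186, 0, 0, 0, 0], [0.6, 0.006, -0.02, 0, 0, 0, 0], [0.6, 0.007, -0.02, 0, 0, 0, 0], [0.6, 0.008, -0.02, 0, 0, 0, 0], [0.6, 0.009, -0.02, 0, 0, 0, 0], [0.6, 0.009, -0.02, 0, 0, 0, 0], [0.6, 0.008, -0.02, 0, 0, 0, 0], [0.6, 0.008, -0.02, 0, 0, 0, 0], [0.6, 0, 0, 0.006, -0.021, 0, 0], [0.6, 0, 0, 0.006, -0.021, 0, 0], [0.6, 0, 0, 0.005, -0.021, 0, 0], [0.6, 0, 0, 0, 0, 0, 0], [0.6, 0, 0, 0, 0, 0, 0]]
  ]
}}

```text
time_s: 5.8
ee_pos: [0.4755, -0.1559, 0.2413]
tcp_rot: [0.031, 0.998, 0.054, 0.002]
contact_force: [-0.1, 0.6, -2.3]
grip_width: 0.68
```

```bash
cat > look.py <<'E'
import sys
from h import *
from plant import ctrl,cams
k=sys.argv[1]
o=ctrl.get_obs();d=cams.read_camera("wrist");cv2.imwrite(f"pics/w{k}.png",d["pixels"])
s=cams.read_camera("scene");t=cams.read_camera("top")
cv2.imwrite(f"pics/s{k}.png",cv2.resize(s["pixels"][120:280,220:420],None,fx=4,fy=3.7,interpolation=cv2.INTER_CUBIC))
cv2.imwrite(f"pics/t{k}.png",cv2.resize(t["pixels"][120:210,270:390],None,fx=6.6,fy=6.6,interpolation=cv2.INTER_CUBIC))
p=o["ee_pos"];Rm=R(o["tcp_rot"])
a=.1088;print("t",o["time_s"],"tx,ty,z",.9941*p[0]+a*p[1],a*p[0]-.9941*p[1],p[2]);print(Rm,o["contact_force"],o["torque"],o["grip_width"])
E
python3 look.py 4
```

```text
t 5.8 tx,ty,z 0.4556941905188835 0.20671307994816696 0.2412983603966845
[[ 0.9942  0.1071  0.0065]
 [ 0.1073 -0.9923 -0.0625]
 [-0.0002  0.0628 -0.998 ]] [-0.1331  0.6426 -2.2875] [ 0.0562 -0.0004  0.0174] 0.6800587063412867
```

View pics/w4.png

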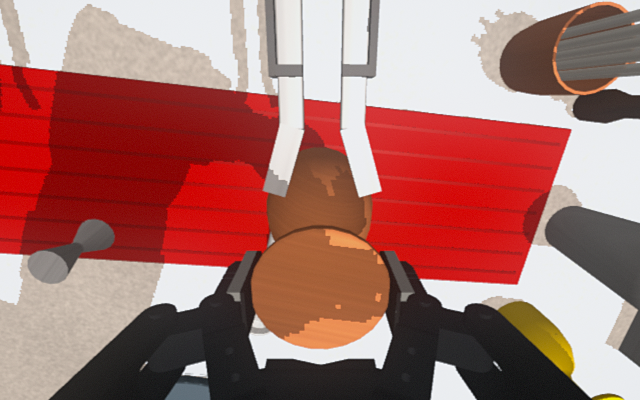

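View pics/s4.png

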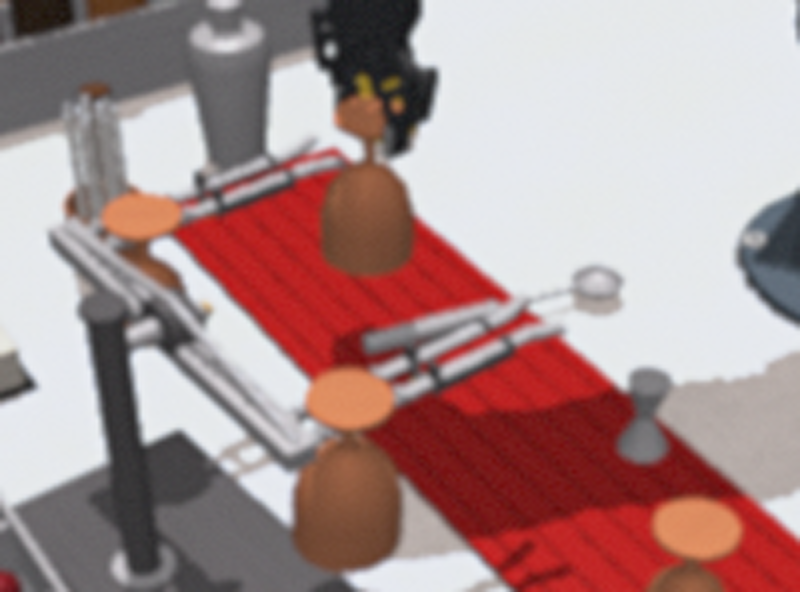

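Run:
```python
from h import *
from plant import cams
d=cams.read_camera("wrist");im=d["pixels"]
cv2.imwrite("pics/w4c.png",cv2.resize(im[0:200,250:400],None,fx=4,fy=4,interpolation=cv2.INTER_CUBIC)[:600])
T=d["T_tool_cam"]
for row in (90,100,110,120):
    g=cv2.GaussianBlur(im,(1,5),0)[row,255:390].astype(float).sum(1);dg=np.gradient(g)
    e=[255+i for i in range(1,134) if abs(dg[i])>40 and abs(dg[i])>=abs(dg[i-1]) and abs(dg[i])>=abs(dg[i+1])]
    print(row,e)
    for z in (-.02,-.012,-.004,.004):
        print('   ',z,[round(1000*plane((u,row),d,z,T)[1],1) for u in e], round(plane((320,row),d,z,T)[0],4))
```

```text
90 [264, 275, 277, 279, 301, 303, 339, 342, 364, 366]
    -0.02 [np.float64(-19.9), np.float64(-16.1), np.float64(-15.5), np.float64(-14.8), np.float64(-7.3), np.float64(-6.7), np.float64(5.5), np.float64(6.6), np.float64(14.0), np.float64(14.7)] 0.082
    -0.012 [np.float64(-21.2), np.float64(-17.2), np.float64(-16.5), np.float64(-15.8), np.float64(-7.8), np.float64(-7.1), np.float64(6.0), np.float64(7.1), np.float64(15.1), np.float64(15.8)] 0.0822
    -0.004 [np.float64(-22.6), np.float64(-18.3), np.float64(-17.6), np.float64(-16.8), np.float64(-8.3), np.float64(-7.5), np.float64(6.5), np.float64(7.6), np.float64(16.1), np.float64(16.9)] 0.0824
    0.004 [np.float64(-24.0), np.float64(-19.4), np.float64(-18.6), np.float64(-17.8), np.float64(-8.7), np.float64(-7.9), np.float64(6.9), np.float64(8.2), np.float64(17.2), np.float64(18.0)] 0.0826
100 [278, 302, 339, 341, 363, 365]
    -0.02 [np.float64(-15.3), np.float64(-7.1), np.float64(5.6), np.float64(6.3), np.float64(13.8), np.float64(14.5)] 0.0788
    -0.012 [np.float64(-16.3), np.float64(-7.5), np.float64(6.1), np.float64(6.8), np
[... 365 characters left out ...]
np.float64(6.3), np.float64(14.3)] 0.0755
    -0.012 [np.float64(-16.5), np.float64(-7.6), np.float64(6.9), np.float64(15.4)] 0.0752
    -0.004 [np.float64(-17.5), np.float64(-8.0), np.float64(7.4), np.float64(16.5)] 0.0749
    0.004 [np.float64(-18.5), np.float64(-8.5), np.float64(7.9), np.float64(17.6)] 0.0746
120 [279, 302, 341, 364]
    -0.02 [np.float64(-15.2), np.float64(-7.2), np.float64(6.4), np.float64(14.4)] 0.0722
    -0.012 [np.float64(-16.2), np.float64(-7.6), np.float64(6.9), np.float64(15.5)] 0.0716
    -0.004 [np.float64(-17.3), np.float64(-8.1), np.float64(7.5), np.float64(16.6)] 0.0711
    0.004 [np.float64(-18.3), np.float64(-8.5), np.float64(8.0), np.float64(17.8)] 0.0706
```

View pics/w4c.png

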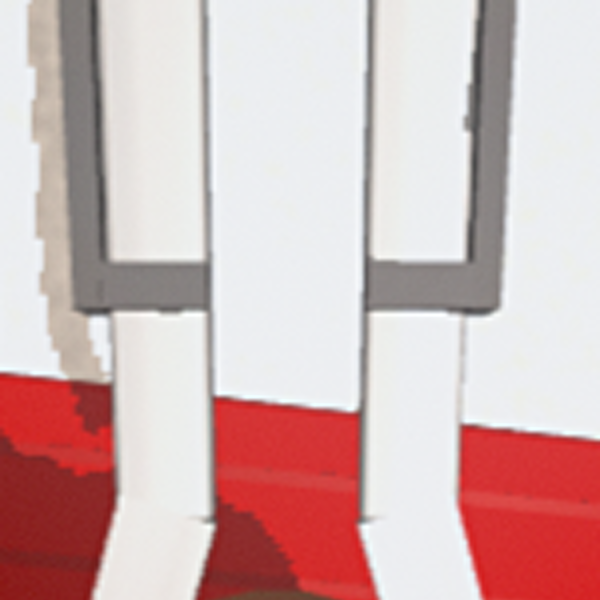

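>>> {"op": "jog_arm", "data": {
  "motion": [
    [[0.6, 0.005, 0, 0.002, 0, 0, 0], [0.6, 0.01, 0, 0, 0, 0, 0], [0.6, 0.01, 0, 0, 0, 0, 0], [0.6, 0.01, 0, 0, 0, 0, 0], [0.6, 0.01, 0, 0, 0, 0, 0], [0.6, 0.01, 0, 0, 0, 0, 0], [0.6, 0.005, 0, 0, 0, 0, 0], [0.6, 0, 0, 0, 0, 0, 0], [0.6, 0, 0, 0, 0, 0, 0]]
  ]
}}

```text
time_s: 6.9
ee_pos: [0.5352, -0.1493, 0.2392]
tcp_rot: [0.031, 0.998, 0.054, 0.002]
contact_force: [0.1, -0.1, -2.3]
grip_width: 0.681
```

```bash
python3 look.py 5
```

```text
t 6.9 tx,ty,z 0.5158292163502366 0.20667785438757785 0.23923086971172644
[[ 0.9942  0.1074  0.0065]
 [ 0.1076 -0.9922 -0.0625]
 [-0.0003  0.0629 -0.998 ]] [ 0.0905 -0.0913 -2.2846] [0.0759 0.0204 0.0226] 0.6807055659628641
```

View pics/w5.png

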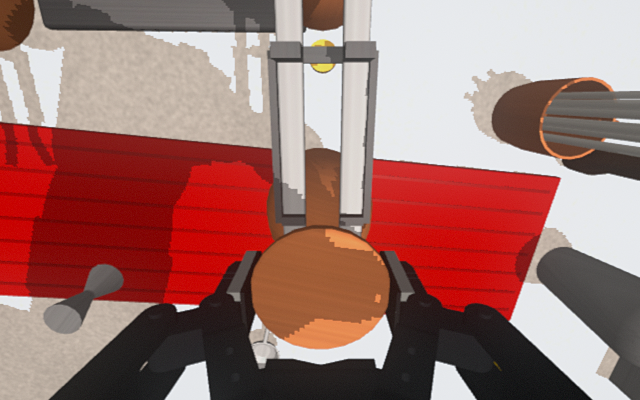

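View pics/s5.png

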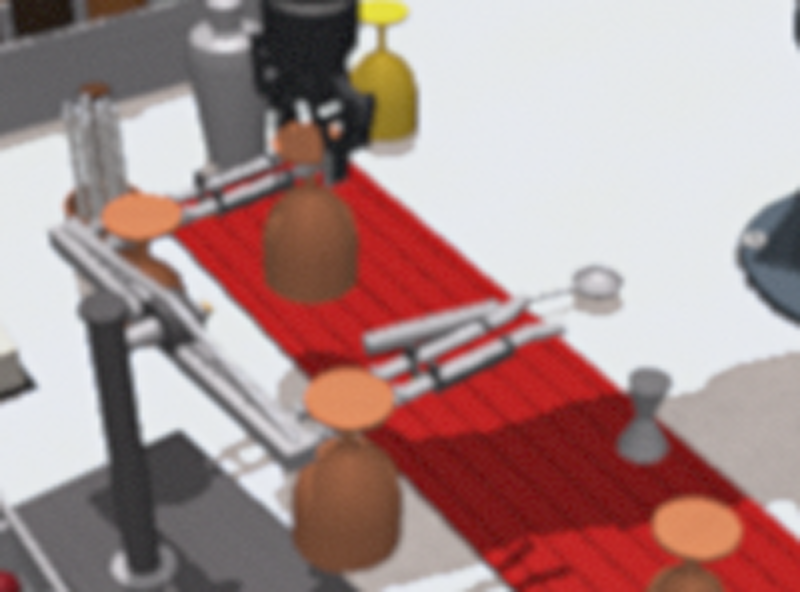

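>>> {"op": "jog_arm", "data": {
  "motion": [
    [[0.6, 0.005, 0, 0, 0, 0, 0], [0.6, 0.01, 0, 0, 0, 0, 0], [0.6, 0.01, 0, 0, 0, 0, 0], [0.6, 0.01, 0, 0, 0, 0, 0], [0.6, 0.01, 0, 0, 0, 0, 0], [0.6, 0.005, 0, 0, 0, 0, 0], [0.6, 0.003, 0, 0, 0, 0, 0], [0.6, 0, 0, 0, 0, 0, 0], [0.6, 0, 0, 0, 0, 0, 0]]
  ]
}}

```text
time_s: 7.95
ee_pos: [0.5879, -0.1436, 0.2393]
tcp_rot: [0.031, 0.998, 0.054, 0.002]
contact_force: [-0.2, -0.1, -2.4]
grip_width: 0.681
```

```bash
python3 look.py 6
```

```text
t 7.95 tx,ty,z 0.5688128387399829 0.20676215289853503 0.23930394464807134
[[ 0.9942  0.1074  0.0066]
 [ 0.1076 -0.9922 -0.0626]
 [-0.0002  0.0629 -0.998 ]] [-0.2159 -0.1102 -2.3692] [ 0.0682  0.0967 -0.067 ] 0.6805271023391711
```

View pics/w6.png

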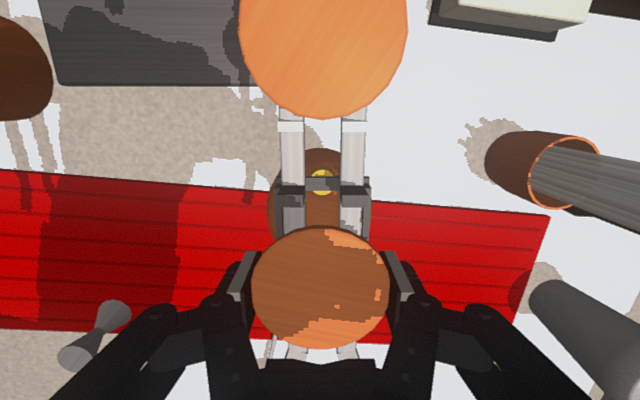

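View pics/s6.png

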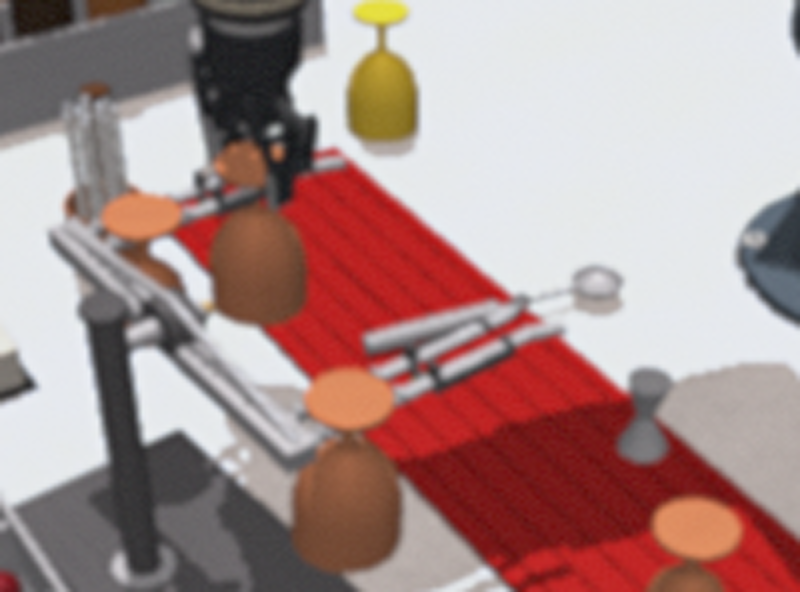

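>>> {"op": "jog_arm", "data": {
  "motion": [
    [[0.6, 0.002, 0, 0, 0, 0, 0], [0.6, 0.002, 0, 0, 0, 0, 0], [0.6, 0.002, 0, 0, 0, 0, 0], [0.6, 0, 0, 0, 0, 0, 0], [0.6, 0, 0, 0, 0, 0, 0]]
  ]
}}

```text
time_s: 8.6
ee_pos: [0.5941, -0.143, 0.2392]
tcp_rot: [0.031, 0.998, 0.054, 0.002]
contact_force: [0.4, -0.2, -3.6]
grip_width: 0.685
```

>>> {"op": "jog_arm", "data": {
  "motion": [
    [[0.6, 0.001, 0, 0, 0, 0, 0], [0.6, 0.001, 0, 0, 0, 0, 0], [0.6, 0, 0, 0, 0, 0, 0]]
  ]
}}

```text
time_s: 8.9
ee_pos: [0.5961, -0.1428, 0.2393]
tcp_rot: [0.031, 0.998, 0.054, 0.002]
contact_force: [0.3, -0.1, -2.3]
grip_width: 0.683
```

>>> {"op": "jog_arm", "data": {
  "motion": [
    [[0.6, 0.001, 0, 0, 0, 0, 0], [0.6, 0.001, 0, 0, 0, 0, 0], [0.6, 0, 0, 0, 0, 0, 0]]
  ]
}}

```text
time_s: 9.2
ee_pos: [0.5978, -0.1426, 0.2391]
tcp_rot: [0.031, 0.998, 0.054, 0.001]
contact_force: [-3.1, -0.4, -3.4]
grip_width: 0.678
```

```bash
python3 look.py 7
```

```text
t 9.2 tx,ty,z 0.5787437091973823 0.2067590891526937 0.23912458732453282
[[ 0.9942  0.1074  0.006 ]
 [ 0.1075 -0.9922 -0.0626]
 [-0.0008  0.0629 -0.998 ]] [-3.1103 -0.3615 -3.4435] [ 0.0687  0.5396 -0.0445] 0.6784017335202547
```

View pics/w7.png

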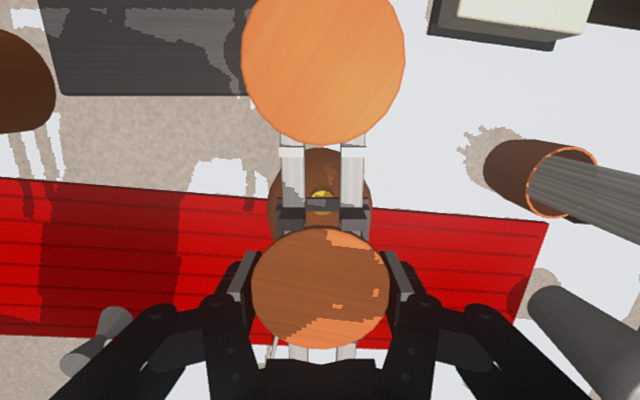

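>>> {"op": "jog_arm", "data": {
  "motion": [
    [[0.6, -0.0015, 0, 0, 0, 0, 0], [0.6, 0, 0, 0, 0, 0, 0], [0.6, 0, 0, 0.001, 0, 0, 0], [0.6, 0, 0, 0.001, 0, 0, 0], [0.6, 0, 0, 0.001, 0, 0, 0], [0.6, 0, 0, 0.001, 0, 0, 0], [0.6, 0, 0, 0, 0, 0, 0], [0.6, 0, 0, 0, 0, 0, 0]]
  ]
}}

```text
time_s: 10.15
ee_pos: [0.5966, -0.143, 0.2353]
tcp_rot: [0.031, 0.998, 0.054, 0.002]
contact_force: [-0.3, -0.4, -3.6]
grip_width: 0.68
```

```bash
python3 look.py 8
```

```text
t 10.15 tx,ty,z 0.5774764913561832 0.20702694831816798 0.23530248259337377
[[ 0.9942  0.1074  0.0068]
 [ 0.1076 -0.9922 -0.0626]
 [-0.      0.0629 -0.998 ]] [-0.2872 -0.412  -3.6114] [ 0.1141  0.0523 -0.058 ] 0.6796407148370461
```

View pics/w8.png

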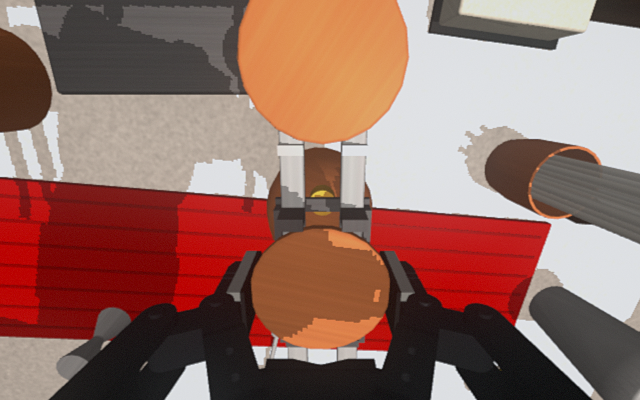

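View pics/s8.png

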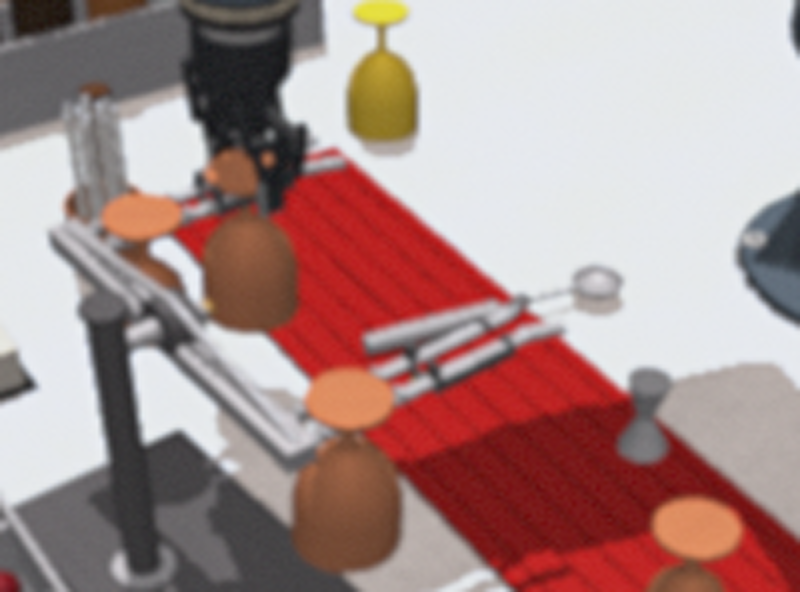

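>>> {"op": "jog_arm", "data": {
  "motion": [
    [[0.6, 0, 0, 0.001, 0, 0, 0], [0.6, 0, 0, 0.001, 0, 0, 0], [0.6, 0, 0, 0.001, 0, 0, 0], [0.6, 0, 0, 0.001, 0, 0, 0], [0.6, 0, 0, 0.001, 0, 0, 0], [0.6, 0, 0, 0, 0, 0, 0], [0.6, 0, 0, 0, 0, 0, 0]]
  ]
}}

```text
time_s: 11.0
ee_pos: [0.5966, -0.1433, 0.2303]
tcp_rot: [0.031, 0.998, 0.054, 0.002]
contact_force: [-0.3, -0.2, -2.5]
grip_width: 0.683
```

```bash
cat >> look.py <<'E'
# bar angle from hung feet (triangulated; top view may be occluded)
def fe(im,c,r):
    try:return foot(im,c,r,170)
    except Exception as e:return None
H={}
for n,a,b in [("hl",(286,146),(307,228)),("hs",(367,137),(255,179))]:
    eb=fe(s["pixels"],b,18);ea=fe(t["pixels"],a,15)
    if eb and ea:
        p,g=tri(ray(ea[0][0],t),ray(eb[0][0],s));H[n]=p;print(n,np.round(eb[0][0],2),p,round(g,4))
    elif eb: print(n,eb[0][0])
if len(H)==2: print("theta",np.arcsin((H["hl"]-H["hs"])[2]/.26))
E
python3 look.py 9
```

```text
t 11.0 tx,ty,z 0.5774541225790467 0.2073396190025491 0.2303243167182944
[[ 0.9942  0.1074  0.0067]
 [ 0.1076 -0.9922 -0.0626]
 [-0.      0.063  -0.998 ]] [-0.3329 -0.2227 -2.4605] [ 0.0848  0.0473 -0.0555] 0.6834787126226445
hl [307.12 227.08] [0.6601 0.1237 0.2274] 0.0008
hs (254.9268035888672, 178.0208282470703)
```

View pics/w9.png

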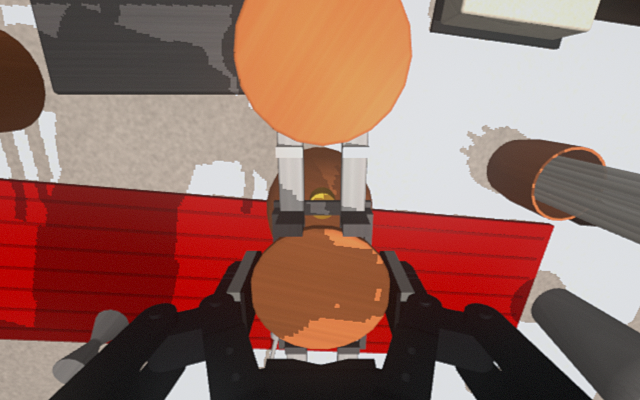

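View pics/s9.png

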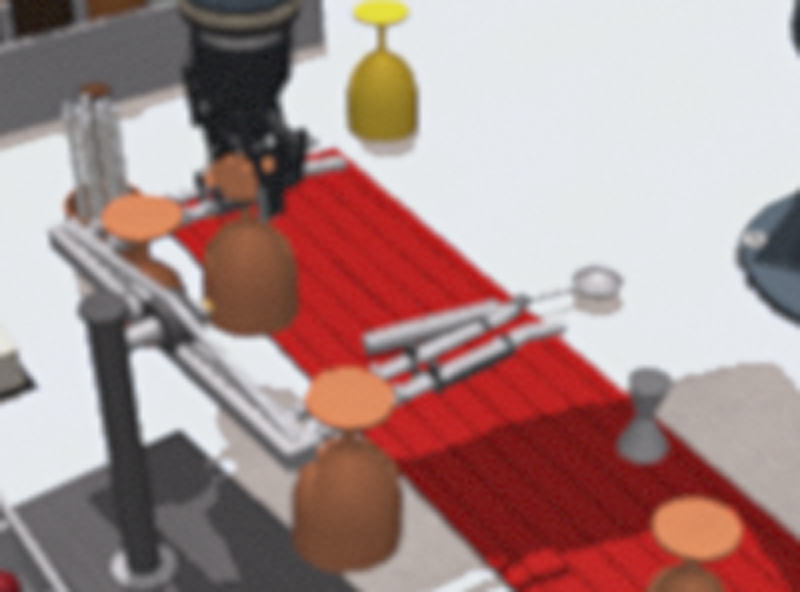

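>>> {"op": "jog_arm", "data": {
  "motion": [
    [[0.6, 0, -0.0003, 0.001, 0, 0, 0], [0.6, 0, -0.0003, 0.001, 0, 0, 0], [0.6, 0, -0.0001, 0.001, 0.007, 0, 0], [0.6, 0, -0.0001, 0.001, 0.007, 0, 0], [0.6, 0, -0.0001, 0.001, 0.007, 0, 0], [0.6, 0, -0.0001, 0.001, 0.007, 0, 0], [0.6, 0, 0, 0, 0, 0, 0], [0.6, 0, 0, 0, 0, 0, 0]]
  ]
}}

```text
time_s: 11.95
ee_pos: [0.5965, -0.1428, 0.2242]
tcp_rot: [0.018, 0.998, 0.054, 0.001]
contact_force: [-0.8, -0.9, -0.9]
grip_width: 0.677
```

```bash
python3 look.py 10
```

```text
t 11.95 tx,ty,z 0.5774101733582904 0.20684219537974116 0.22424974021566338
[[ 0.9942  0.1073  0.0037]
 [ 0.1074 -0.9936 -0.0349]
 [-0.0001  0.0351 -0.9994]] [-0.8092 -0.8833 -0.8602] [-0.0226  0.1156  0.0261] 0.6773679026129446
hl [307.11 225.42] [0.6611 0.1251 0.2349] 0.0015
hs (255.13458251953125, 179.62188720703125)
```

View pics/w10.png

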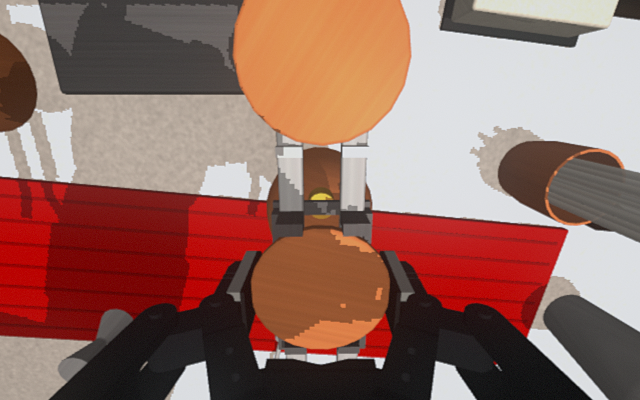

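View pics/s10.png

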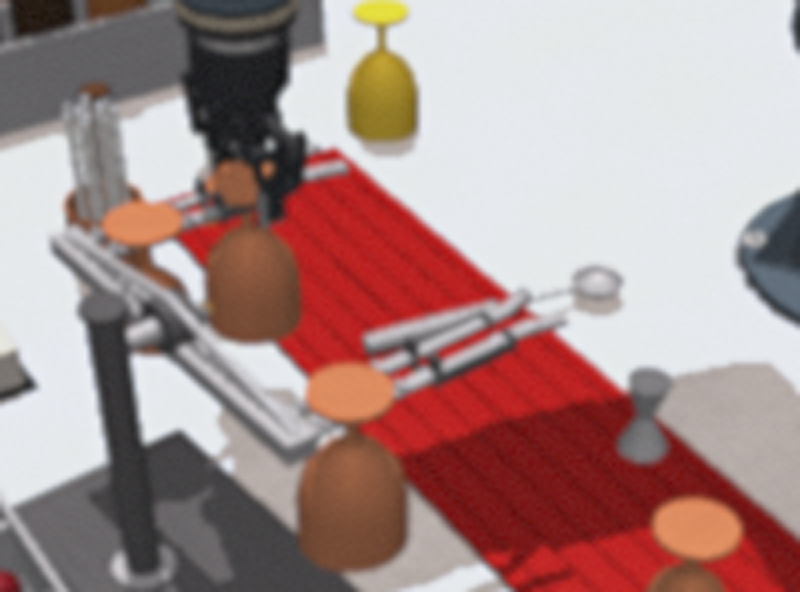

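>>> {"op": "jog_arm", "data": {
  "motion": [
    [[0.6, 0, -0.0002, 0.001, 0.0075, 0, 0], [0.6, 0, -0.0002, 0.001, 0.0075, 0, 0], [0.6, 0, -0.0002, 0.001, 0.0075, 0, 0], [0.6, 0, -0.0002, 0.001, 0.0075, 0, 0], [0.6, 0, -0.0002, 0.001, 0.0075, 0, 0], [0.6, 0, -0.0002, 0.001, 0.0075, 0, 0], [0.6, 0, -0.0002, 0.001, 0.0075, 0, 0], [0.6, 0, -0.0002, 0.001, 0.0075, 0, 0], [0.6, 0, -0.0002, 0.001, 0.0075, 0, 0], [0.6, 0, -0.0002, 0.001, 0.0075, 0, 0], [0.6, 0, 0, 0, 0, 0, 0], [0.6, 0, 0, 0, 0, 0, 0]]
  ]
}}

```text
time_s: 13.3
ee_pos: [0.5963, -0.1408, 0.2143]
tcp_rot: [-0.02, 0.998, 0.054, -0.001]
contact_force: [-0.5, 1.4, 0.5]
grip_width: 0.682
```

```bash
python3 look.py 11
```

```text
t 13.3 tx,ty,z 0.577419359662711 0.2048018347776372 0.21425539142516983
[[ 0.9942  0.1074 -0.0044]
 [ 0.1075 -0.9934  0.0396]
 [-0.0001 -0.0398 -0.9992]] [-0.5185  1.3924  0.5121] [ 0.23    0.0438 -0.0228] 0.6817893180562387
hl [306.96 222.55] [0.6623 0.1278 0.2475] 0.0008
hs [254.29 182.38] [ 0.7007 -0.114   0.2453] 0.0009
theta 0.008324293346668453
```

View pics/w11.png

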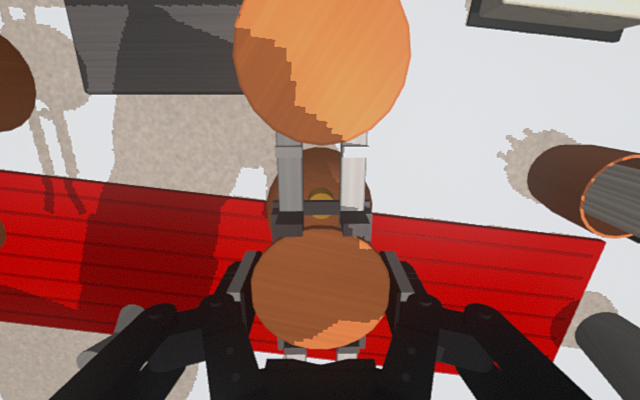

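View pics/s11.png

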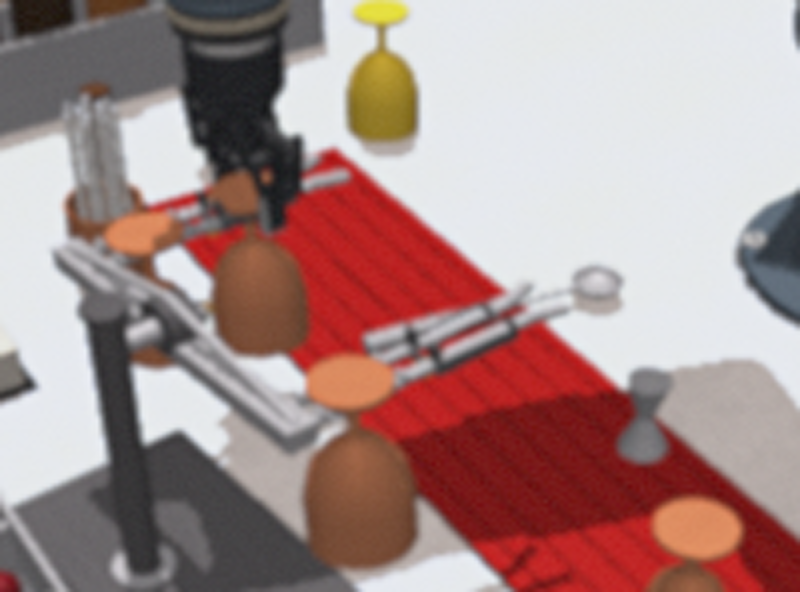

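>>> {"op": "jog_arm", "data": {
  "motion": [
    [[0.6, 0, -0.0002, 0.001, 0.008, 0, 0], [0.6, 0, -0.0002, 0.001, 0.008, 0, 0], [0.6, 0, -0.0002, 0.001, 0.008, 0, 0], [0.6, 0, 0, 0, 0, 0, 0], [0.6, 0, 0, 0, 0, 0, 0], [0.6, 0, 0, 0, 0, 0, 0]]
  ]
}}

```text
time_s: 14.05
ee_pos: [0.5962, -0.14, 0.2114]
tcp_rot: [-0.032, 0.998, 0.054, -0.002]
contact_force: [-0.3, 0.4, 1.2]
grip_width: 0.687
```

```bash
python3 look.py 12
```

```text
t 14.05 tx,ty,z 0.577464728235956 0.20402930620277715 0.21135501561285275
[[ 0.9942  0.1073 -0.0068]
 [ 0.1076 -0.9922  0.0634]
 [ 0.     -0.0637 -0.998 ]] [-0.3439  0.4456  1.1923] [-0.0308  0.089   0.0437] 0.6868786034291501
hl [306.72 221.72] [0.6628 0.1277 0.2506] 0.0005
hs [254.65 183.22] [ 0.6959 -0.1165  0.238 ] 0.0052
theta 0.04842616250757254
```

View pics/w12.png

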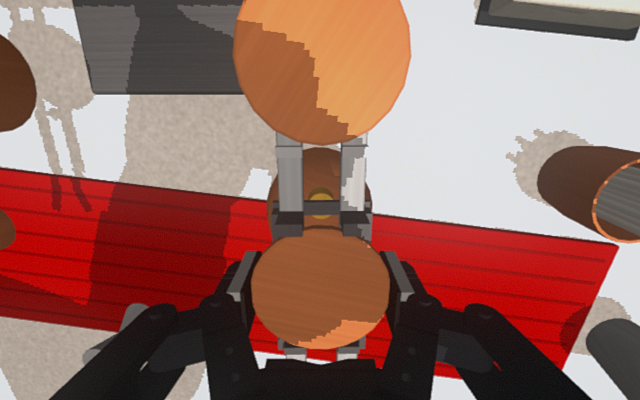

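>>> {"op": "jog_arm", "data": {
  "motion": [
    [[0.6, 0, 0.0002, -0.001, -0.008, 0, 0], [0.6, 0, 0.0002, -0.001, -0.008, 0, 0], [0.6, 0, 0, 0, 0, 0, 0], [0.6, 0, 0, 0, 0, 0, 0], [0.6, 0, 0, 0, 0, 0, 0]]
  ]
}}

```text
time_s: 14.7
ee_pos: [0.5963, -0.1404, 0.2133]
tcp_rot: [-0.024, 0.998, 0.054, -0.001]
contact_force: [-0.1, -0.9, 0.9]
grip_width: 0.677
```

Run:
```python
from h import *
from plant import ctrl,cams
f=[]
for i in range(8):
    f.append(ctrl.get_obs()["contact_force"]);s=cams.read_camera("scene")
print(np.array(f));print(np.mean(f,0),ctrl.get_obs()["ee_pos"])
for b in [(307,222),(255,183)]: print(foot(s["pixels"],b,18,170)[0])
```

```text
[[-0.1444 -0.9409  0.8722]
 [ 0.502  -0.693   0.255 ]
 [ 0.1429 -2.0237  0.6993]
 [ 0.8619 -0.3791  1.2047]
 [-0.75   -0.2462  0.3267]
 [ 1.1664 -0.0321  0.6112]
 [-0.7407 -0.5811  0.7841]
 [ 0.3422  0.5339  0.403 ]]
[ 0.1725 -0.5453  0.6445] [ 0.5963 -0.1405  0.2133]
((306.8691101074219, 222.34568786621094), (14.11959457397461, 21.657360076904297), 87.23190307617188)
((254.00758361816406, 182.75633239746094), (10.285845756530762, 16.01491928100586), 74.6036148071289)
```

>>> {"op": "jog_arm", "data": {
  "motion": [
    [[0.6, 0, 0.0002, -0.001, -0.008, 0, 0], [0.6, 0, 0.0002, -0.001, -0.008, 0, 0], [0.6, 0, 0, 0, 0, 0, 0], [0.6, 0, 0, 0, 0, 0, 0], [-1, 0, 0, 0, 0, 0, 0], [-1, 0, 0, 0, 0, 0, 0], [-1, 0, 0, 0, 0, 0, 0], [-1, 0, 0, 0, 0, 0, 0]]
  ]
}}

```text
time_s: 15.9
ee_pos: [0.5963, -0.1409, 0.2152]
tcp_rot: [-0.016, 0.998, 0.054, -0.001]
contact_force: [-0.1, -0.1, 0.7]
grip_width: 0.999
```

```bash
python3 look.py 13
```

```text
t 15.9 tx,ty,z 0.5774403169760091 0.20494499665289023 0.21523677524873058
[[ 0.9942  0.1075 -0.0035]
 [ 0.1076 -0.9937  0.0319]
 [-0.     -0.0321 -0.9995]] [-0.1181 -0.1202  0.6665] [-0.0468 -0.0174 -0.0423] 0.9986682415050526
hl [306.79 222.69] [0.6626 0.1277 0.247 ] 0.0004
hs [254.33 182.16] [ 0.6999 -0.1136  0.2458] 0.0006
theta 0.004638837942570689
```

View pics/w13.png

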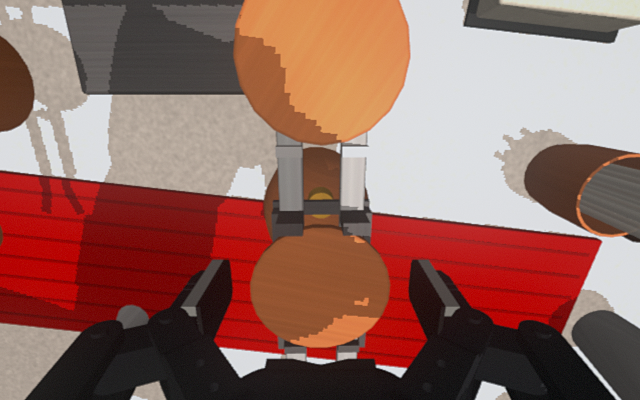

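View pics/s13.png

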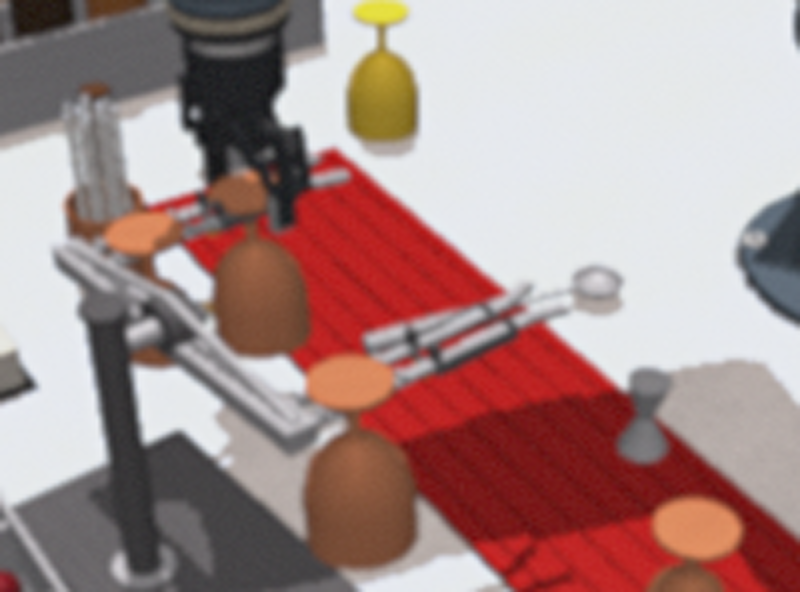

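>>> {"op": "jog_arm", "data": {
  "motion": [
    [[-1, 0, 0, -0.01, 0, 0, 0], [-1, 0, 0, -0.02, 0, 0, 0], [-1, 0, 0, -0.03, -0.016, 0, 0], [-1, 0, 0, -0.03, -0.016, 0, 0], [-1, 0, 0, -0.03, 0, 0, 0], [-1, -0.03, 0, 0, 0, 0, 0], [-1, -0.03, 0, 0, 0, 0, 0], [-1, -0.03, 0, 0, 0, 0, 0], [-1, -0.03, 0, 0, 0, 0, 0], [-1, 0, 0, 0, 0, 0, -0.14], [-1, 0, 0, 0, 0, 0, -0.14], [-1, 0, 0, 0, 0, 0, -0.14], [-1, 0, 0, 0, 0, 0, -0.14], [-1, 0, 0, 0, 0, 0, -0.14], [-1, 0, 0, 0, 0, 0, -0.14], [-1, 0, 0, 0, 0, 0, -0.14], [-1, 0, 0, 0, 0, 0, -0.14], [-1, 0, 0, 0, 0, 0, -0.14], [-1, 0, 0, 0, 0, 0, -0.14], [-1, 0, 0, 0, 0, 0, -0.14]]
  ]
}}

```text
time_s: 18.05
ee_pos: [0.4773, -0.1562, 0.3361]
tcp_rot: [0.0, 0.677, 0.736, 0.0]
contact_force: [0.2, -0.3, -0.4]
grip_width: 1.002
```

>>> {"op": "jog_arm", "data": {
  "motion": [
    [[-1, 0, 0, 0, 0, 0, -0.14], [-1, 0, 0, 0, 0, 0, -0.14], [-1, 0, 0, 0, 0, 0, -0.14], [-1, 0, 0, 0, 0, 0, -0.14], [-1, 0, 0, 0, 0, 0, -0.14], [-1, 0, 0, 0, 0, 0, -0.14], [-1, 0, 0, 0, 0, 0, -0.14], [-1, 0, 0, 0, 0, 0, -0.14], [-1, 0, 0, 0, 0, 0, -0.14], [-1, 0, 0, 0, 0, 0, -0.14], [-1, 0, 0, 0, 0, 0, -0.14], [-1, 0, 0, 0, 0, 0, -0.06], [-1, 0, 0, 0, 0, 0, 0], [-1, 0, 0, 0, 0, 0, 0]]
  ]
}}

```text
time_s: 19.45
ee_pos: [0.4773, -0.1562, 0.3357]
tcp_rot: [0.0, -0.052, 0.999, -0.0]
contact_force: [-0.6, -0.3, -0.2]
grip_width: 1.0
```

```bash
python3 look.py 14; python3 -c "
from plant import ctrl;o=ctrl.get_obs();print(o['ee_pos'],o['q'])"
```

```text
t 19.45 tx,ty,z 0.45749810217682607 0.20722254886249658 0.3357449738119503
[[-0.9946 -0.1039  0.0005]
 [-0.1039  0.9946 -0.0002]
 [-0.0005 -0.0002 -1.    ]] [-0.5933 -0.2675 -0.2212] [ 0.0178 -0.0272 -0.0093] 0.9996900205822508
hl [306.72 222.77] [0.6627 0.1276 0.2467] 0.0003
hs [255.46 182.24] [ 0.6903 -0.1299  0.2319] 0.0001
theta 0.05702694362471244
[ 0.47726213 -0.15622233  0.33544512] [-3.16347914e-01  2.25070070e-01  2.15415638e-01  1.56092994e+00
  1.62027629e-05 -4.21211766e-01]
```

View pics/s14.png

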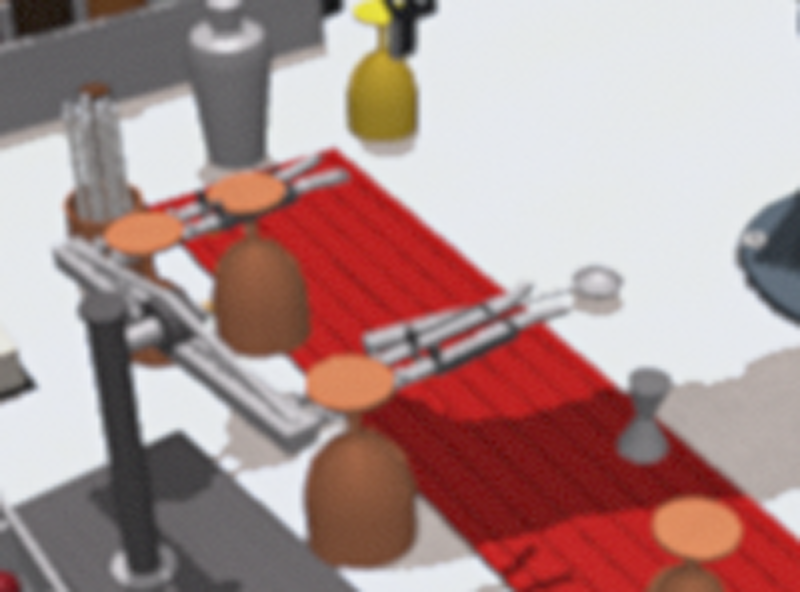

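View pics/t14.png

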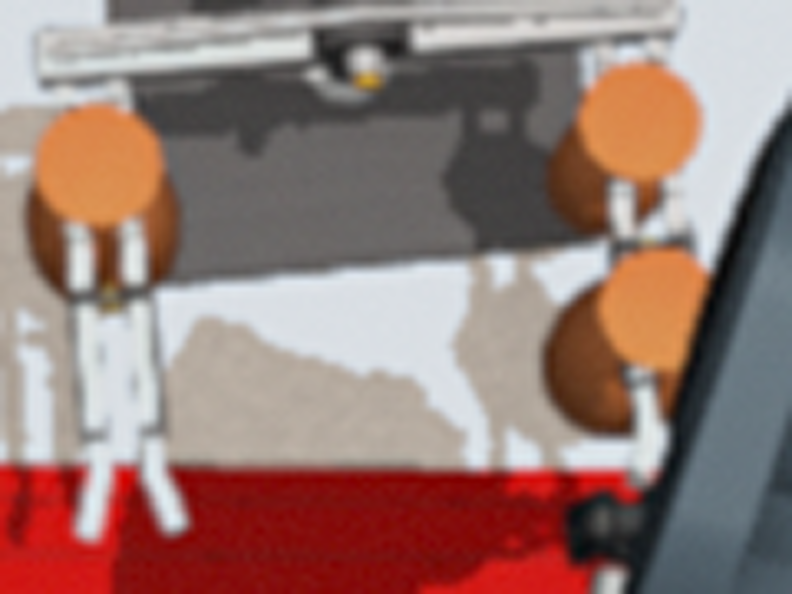

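View pics/w14.png

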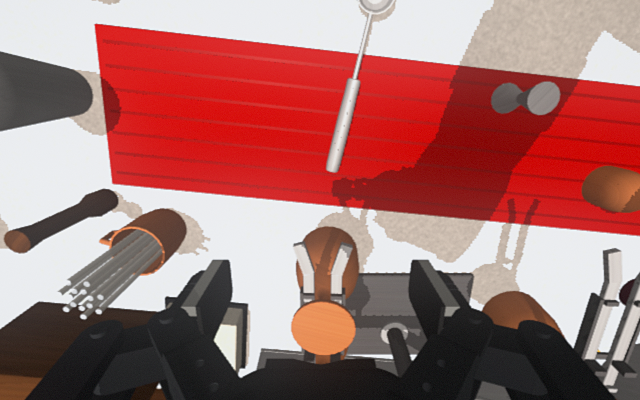

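>>> {"op": "jog_arm", "data": {
  "motion": [
    [[-1, -0.003, 0.025, 0, 0, 0, 0], [-1, -0.003, 0.03, 0, 0, 0, 0], [-1, -0.003, 0.03, 0, 0, 0, 0], [-1, -0.003, 0.03, 0, 0, 0, 0], [-1, -0.003, 0.03, 0, 0, 0, 0], [-1, -0.003, 0.03, 0, 0, 0, 0], [-1, -0.003, 0.03, 0, 0, 0, 0], [-1, -0.003, 0.03, 0, 0, 0, 0], [-1, -0.003, 0.03, 0, 0, 0, 0], [-1, -0.003, 0.03, 0, 0, 0, 0], [-1, -0.003, 0.03, 0, 0, 0, 0], [-1, -0.003, 0.03, 0, 0, 0, 0], [-1, -0.003, 0.03, 0, 0, 0, 0], [-1, -0.003, 0.03, 0, 0, 0, 0], [-1, -0.005, 0.018, 0.02, 0, 0, 0], [-1, 0, 0, 0.03, 0, 0, 0], [-1, 0, 0, 0.03, 0, 0, 0], [-1, 0, 0, 0.025, 0, 0, 0], [-1, 0, 0, 0, 0, 0, 0], [-1, 0, 0, 0, 0, 0, 0]]
  ]
}}

```text
time_s: 21.6
ee_pos: [0.4781, 0.2793, 0.231]
tcp_rot: [-0.0, -0.053, 0.999, 0.0]
contact_force: [-0.1, -0.3, 1.4]
grip_width: 1.0
```

Run:
```python
from h import *
from plant import ctrl,cams
o=ctrl.get_obs();d=cams.read_camera("wrist");im=d["pixels"];T=Tw(o,d)
cv2.imwrite("pics/w15.png",im)
print(o["ee_pos"],R(o["tcp_rot"]),o["time_s"])
b,g,r=[im[...,i].astype(int) for i in range(3)]
m=((g-b>20)&(r-g>15)).astype(np.uint8);m[:,:240]=0;m[:,405:]=0;m[:120]=0;m[270:]=0
n,l,s,c=cv2.connectedComponentsWithStats(m);k=1+np.argmax(s[1:,4]);print(s[k])
cs=max(cv2.findContours((l==k).astype(np.uint8),0,1)[0],key=len)[:,0,:]
for lo in (cs[cs[:,1]>215].astype(float),cs.astype(float)):
 for z in (.120,.126,.13):
  P=np.array([plane(p,d,z,T)[:2] for p in lo])
  x=np.linalg.lstsq(np.c_[2*P,np.ones(len(P))],(P**2).sum(1),rcond=None)[0]
  print(z,x[:2],np.sqrt(x[2]+x[:2]@x[:2]))
```

```text
[0.4781 0.2793 0.231 ] [[-0.9944 -0.1055 -0.0001]
 [-0.1055  0.9944  0.    ]
 [ 0.0001  0.     -1.    ]] 21.6
[ 281  145   75   93 5230]
0.12 [0.4783 0.2787] 0.03127263594158965
0.126 [0.4763 0.2786] 0.030497801154010507
0.13 [0.4749 0.2784] 0.029981244628965398
0.12 [0.4719 0.278 ] 0.03435819236049896
0.126 [0.47   0.2778] 0.03350690746308826
0.13 [0.4688 0.2777] 0.03293938419814247
```

View pics/w15.png

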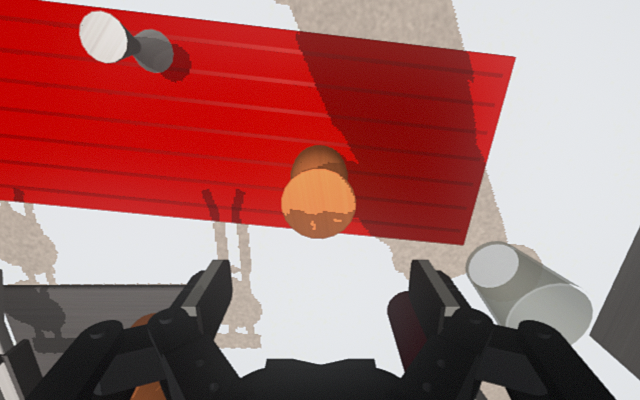

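Run:
```python
from h import *
from plant import cams
t=cams.read_camera("top");s=cams.read_camera("scene")
print(plane((198,152),t,.2),plane((208,161),t,.0),plane((176,178),t,.11))
cv2.imwrite("pics/t15.png",cv2.resize(t["pixels"][130:230,140:290],None,fx=5,fy=5))
```

```text
[0.648  0.4067 0.2   ] [0.6609 0.4236 0.    ] [0.5785 0.5012 0.11  ]
```

View pics/t15.png

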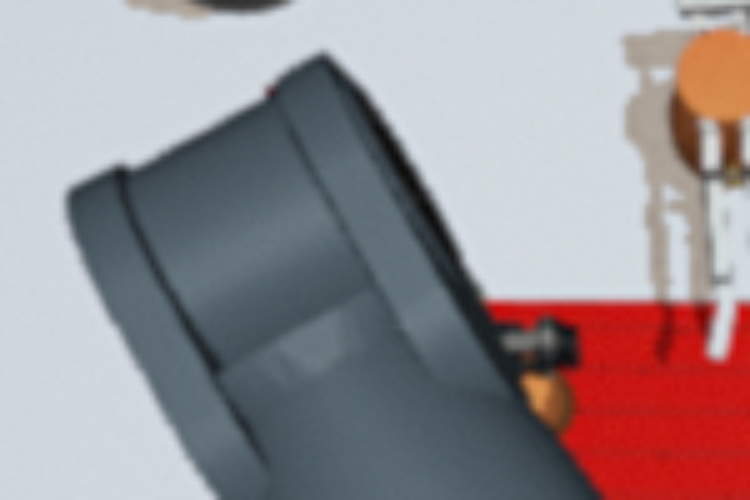

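Run:
```python
from h import *
from plant import cams
s=cams.read_camera("scene")
cv2.imwrite("pics/s15.png",cv2.resize(s["pixels"][0:400,240:560],None,fx=1.5,fy=1.5))
```

```text
(no output)
```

View pics/s15.png

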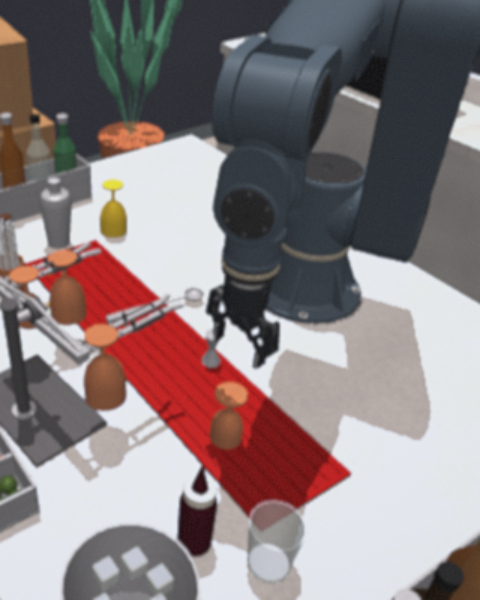

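>>> {"op": "jog_arm", "data": {
  "motion": [
    [[-1, 0.0016, -0.0007, 0.03, 0, 0, 0], [-1, 0, 0, 0.03, 0, 0, 0], [-1, 0, 0, 0.03, 0, 0, 0], [-1, 0, 0, 0.02, 0, 0, 0], [-1, 0, 0, 0.01, 0, 0, 0], [-1, 0, 0, 0, 0, 0, 0], [-1, 0, 0, 0, 0, 0, 0], [0.6, 0, 0, 0, 0, 0, 0], [0.6, 0, 0, 0, 0, 0, 0], [0.6, 0, 0, 0, 0, 0, 0], [0.6, 0, 0, 0, 0, 0, 0], [0.6, 0, 0, 0, 0, 0, 0], [0.6, 0, 0, 0, 0, 0, 0]]
  ],
  "newtons": 40
}}

```text
time_s: 23.1
ee_pos: [0.4774, 0.2788, 0.1116]
tcp_rot: [0.001, -0.053, 0.999, 0.0]
contact_force: [-0.3, -0.7, 10.1]
grip_width: 0.687
```

```bash
python3 look.py 16
```

```text
t 23.1 tx,ty,z 0.5048924466836963 -0.22520461321877305 0.11158622647410496
[[-0.9944 -0.1059  0.0021]
 [-0.1059  0.9944  0.001 ]
 [-0.0022  0.0008 -1.    ]] [-0.3388 -0.6618 10.0921] [-0.1909  0.0732  0.0461] 0.6873160778585985
hl [306.81 222.82] [0.6628 0.1277 0.2467] 0.0007
hs [255.46 182.24] [ 0.6905 -0.13    0.232 ] 0.0004
theta 0.05637739944246668
```

View pics/w16.png

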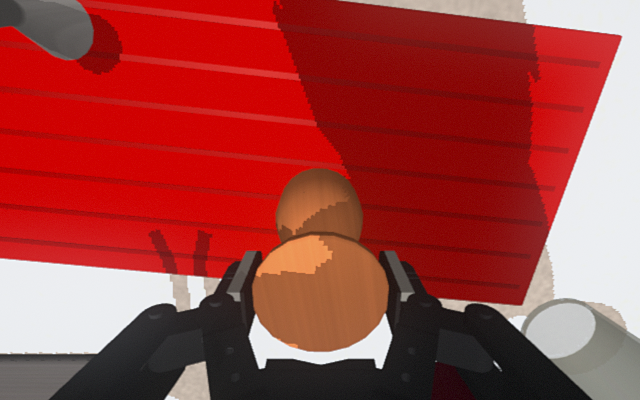

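>>> {"op": "jog_arm", "data": {
  "motion": [
    [[0.6, 0, 0, -0.005, 0, 0, 0], [0.6, 0, 0, -0.01, 0, 0, 0], [0.6, 0, 0, -0.02, 0, 0, 0], [0.6, 0, 0, -0.03, 0, 0, 0], [0.6, 0, 0, -0.03, 0, 0, 0], [0.6, 0, 0, -0.03, 0, 0, 0], [0.6, 0, 0, -0.02, 0, 0, 0], [0.6, 0, 0, -0.01, 0, 0, 0], [0.6, 0, 0, 0, 0, 0, 0], [0.6, 0, 0, 0, 0, 0, 0]]
  ]
}}

```text
time_s: 24.25
ee_pos: [0.4764, 0.2784, 0.2644]
tcp_rot: [-0.0, -0.053, 0.999, -0.0]
contact_force: [-0.5, -0.5, -2.3]
grip_width: 0.682
```

```bash
python3 look.py 17
python3 - <<'E'
from h import *
from plant import cams,ctrl
print(ctrl.get_obs()["ee_pos"])
d=cams.read_camera("wrist");im=d["pixels"]
cv2.imwrite("pics/w17c.png",cv2.resize(im[170:370,220:420],None,fx=3,fy=3))
b,g,r=[im[...,i].astype(int) for i in range(3)]
m=((g-b>20)&(r-g>15)).astype(np.uint8);m[:215]=0;m[:,:235]=0;m[:,405:]=0
n,l,s,c=cv2.connectedComponentsWithStats(m);k=1+np.argmax(s[1:,4]);print(s[k])
cs=max(cv2.findContours((l==k).astype(np.uint8),0,1)[0],key=len)[:,0,:]
pts=cs[cs[:,1]>262].astype(float)
pts[:,0]+=np.sign(pts[:,0]-320)*.4;pts[:,1]+=np.where(pts[:,1]>330,.4,0)
o=toolfoot(im,d,pts);i=np.argmin(abs(o[:,3]-.03));print(o[i-1:i+2]);
E
```

```text
t 24.25 tx,ty,z 0.5038590299467375 -0.22487769452949227 0.26442038679751423
[[-0.9944 -0.106  -0.0008]
 [-0.106   0.9944 -0.0005]
 [ 0.0009 -0.0004 -1.    ]] [-0.4663 -0.5373 -2.2706] [-0.0002  0.019  -0.0011] 0.6819153888541132
hl [306.83 222.85] [0.6626 0.1277 0.2465] 0.0006
hs [255.43 182.24] [ 0.6904 -0.13    0.2319] 0.0001
theta 0.05612736607119109
[0.4762 0.2782 0.2641]
[  252   215   137   136 14324]
[[-0.018   0.0011  0.0007  0.0293  0.0002]
 [-0.016  -0.0003  0.0007  0.0299  0.0002]
 [-0.014  -0.0017  0.0006  0.0304  0.0003]]
```

View pics/w17c.png

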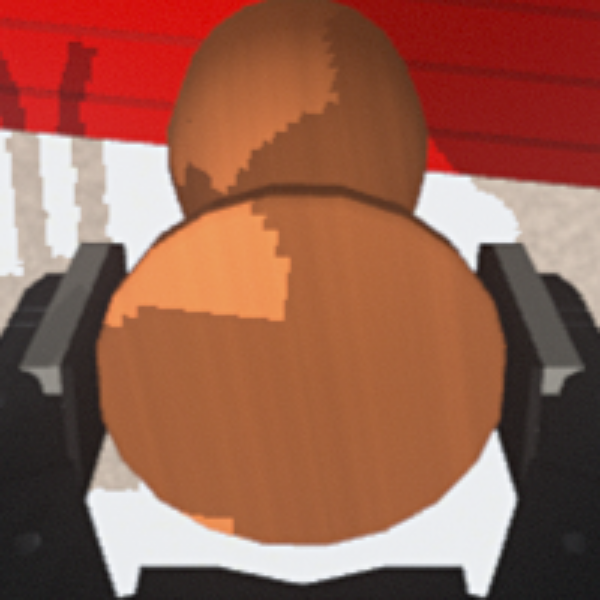

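Run:
```python
from h import *
from plant import cams
t=cams.read_camera("top")
f=lambda u,v:(270+(u+.5)/6.6-.5,120+(v+.5)/6.6-.5)
for n,p,z in [("Lstop",(111,297),.252),("Llip",(121,434),.246),("Lmouth",(130,535),.2425),("Lback",(98.5,164),.2485)]:
  P=plane(f(*p),t,z);print(n,P,"ty",-.1057*P[0]+.9944*P[1],"tx",-.9944*P[0]-.1057*P[1])
```

```text
Lstop [0.5991 0.12   0.252 ] ty 0.05605529007632598 tx -0.6084077496435976
Llip [0.5353 0.1148 0.246 ] ty 0.057562916892943294 tx -0.5444217417106443
Lmouth [0.4883 0.1101 0.2425] ty 0.05786920703413158 tx -0.4971749067159719
Lback [0.6635 0.1272 0.2485] ty 0.05637664810542231 tx -0.6732164627730332
```

View pics/t17.png

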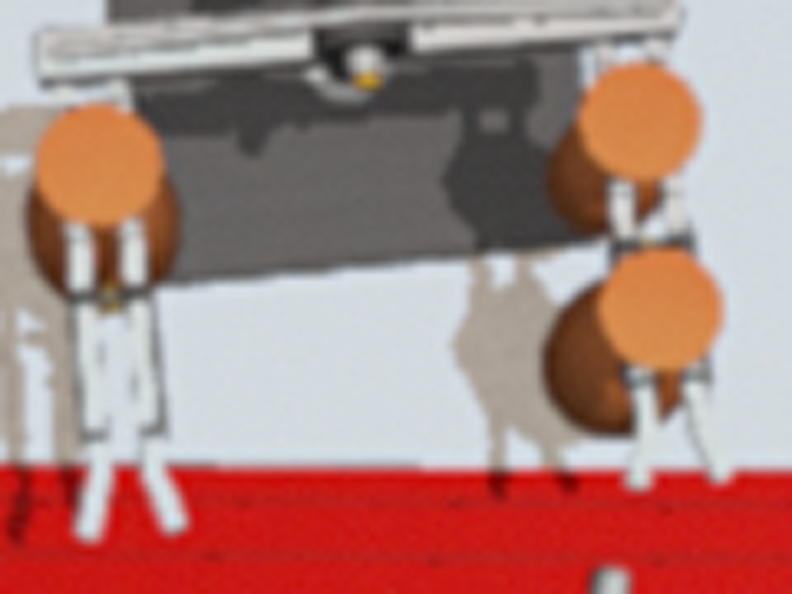

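View pics/s17.png

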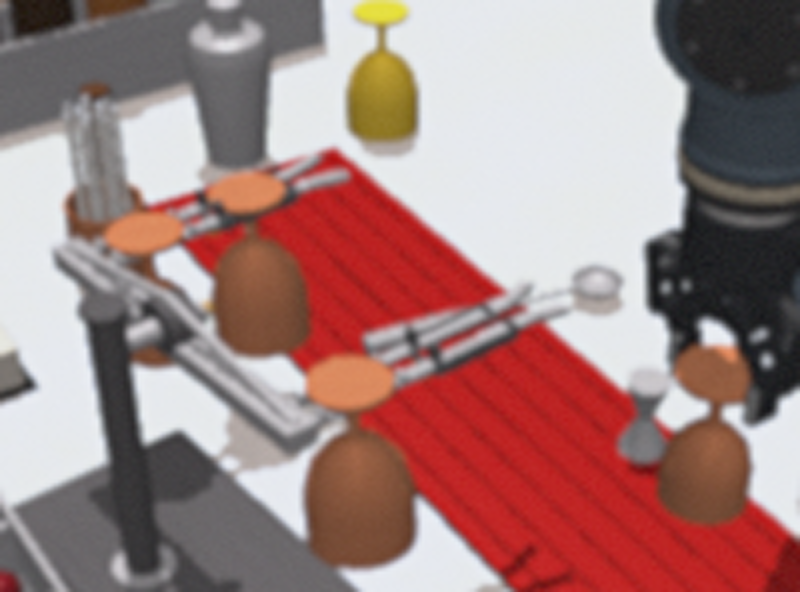

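>>> {"op": "jog_arm", "data": {
  "motion": [
    [[0.6, 0.012, -0.005, 0, 0, 0, 0], [0.6, 0.015, -0.012, 0, 0, 0, 0], [0.6, 0.015, -0.017, 0, 0, 0, 0], [0.6, 0.011, -0.02, 0, 0, 0, 0], [0.6, 0, -0.02, 0, 0, 0, 0], [0.6, 0, -0.02, 0, 0, 0, 0], [0.6, 0, -0.02, 0, 0, 0, 0], [0.6, 0, -0.02, 0, 0, 0, 0], [0.6, 0, -0.02, 0, 0, 0, 0], [0.6, 0, -0.0158, 0, 0, 0, 0], [0.6, 0, 0, 0.009, -0.02, 0, 0], [0.6, 0, 0, 0.008, -0.02, 0, 0], [0.6, 0, 0, 0.008, -0.02, 0, 0], [0.6, 0, 0, 0, 0, 0, 0], [0.6, 0, 0, 0, 0, 0, 0]]
  ]
}}

```text
time_s: 26.0
ee_pos: [0.4416, 0.1047, 0.24]
tcp_rot: [-0.002, -0.053, 0.998, 0.03]
contact_force: [-0.8, 0.2, -0.8]
grip_width: 0.68
```

```bash
sed -i 's/^a=.1088.*$/a=.1057;print("t",o["time_s"],"tx,ty,z",-.9944*p[0]-a*p[1],-a*p[0]+.9944*p[1],p[2]);print(Rm,o["contact_force"],o["torque"],o["grip_width"])/' look.py; python3 look.py 18
```

```text
t 26.0 tx,ty,z -0.4502264085434566 0.05741634958493445 0.24001907826267005
[[-0.9943 -0.106  -0.0069]
 [-0.1062  0.9926  0.0595]
 [ 0.0006  0.0599 -0.9982]] [-0.8093  0.2412 -0.8326] [-0.0894  0.0307 -0.0179] 0.6802745803457682
hl [306.83 222.85] [0.6629 0.1279 0.2468] 0.0008
hs [255.42 182.23] [ 0.6904 -0.13    0.232 ] 0.0
theta 0.05700643010923705
```

View pics/w18.png

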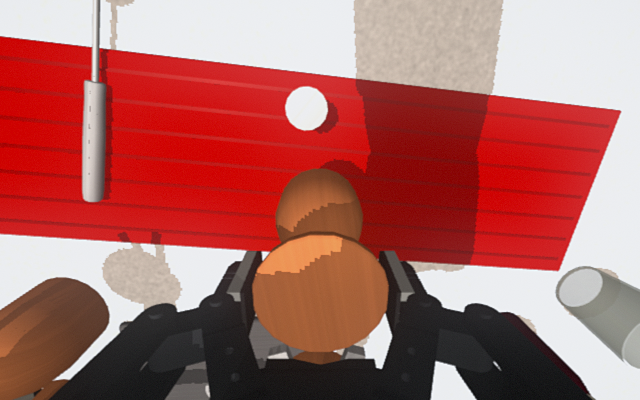

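View pics/s18.png

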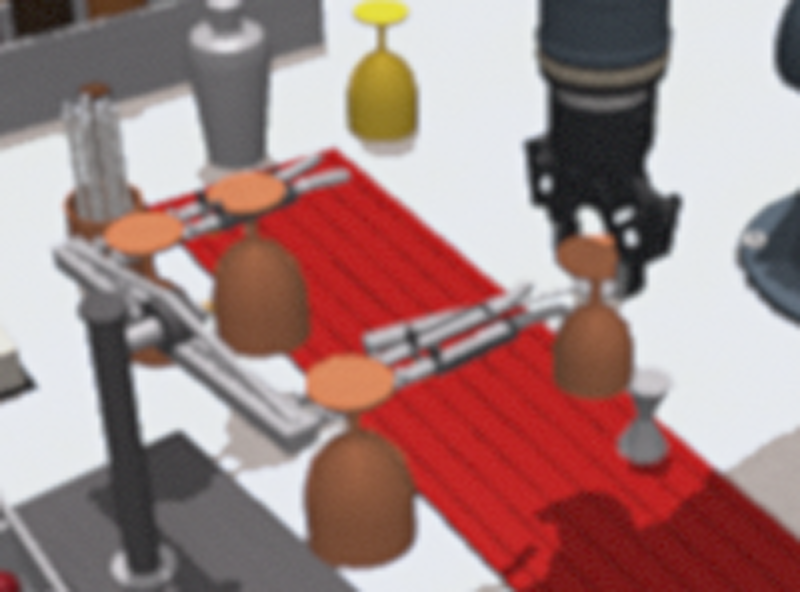

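View pics/t18.png

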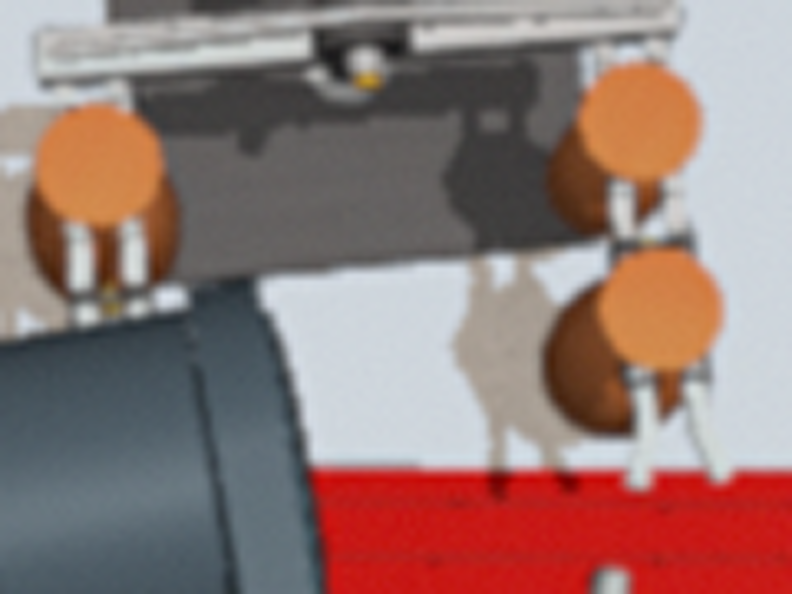

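Run:
```python
import cv2
im=cv2.imread("pics/w18.png");cv2.imwrite("pics/w18c.png",cv2.resize(im[300:400,220:420],None,fx=4,fy=4,interpolation=cv2.INTER_CUBIC))
```

```text
(no output)
```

View pics/w18c.png

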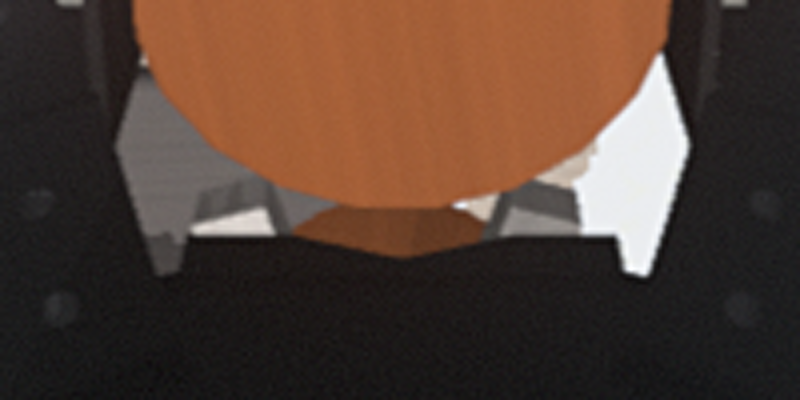

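>>> {"op": "jog_arm", "data": {
  "motion": [
    [[0.6, 0, -0.0015, 0.001, 0, 0, 0], [0.6, -0.005, 0, 0, 0, 0, 0], [0.6, -0.005, 0, 0, 0, 0, 0], [0.6, -0.005, 0, 0, 0, 0, 0], [0.6, 0, 0, 0, 0, 0, 0], [0.6, 0, 0, 0, 0, 0, 0]]
  ]
}}

```text
time_s: 26.75
ee_pos: [0.457, 0.1046, 0.239]
tcp_rot: [-0.002, -0.053, 0.998, 0.03]
contact_force: [-0.1, -0.6, -2.1]
grip_width: 0.68
```

```bash
python3 look.py 19;  python3 - <<'E'
import cv2
im=cv2.imread("pics/w19.png");cv2.imwrite("pics/w19c.png",cv2.resize(im[200:400,220:420],None,fx=3,fy=3,interpolation=cv2.INTER_CUBIC))
E
```

```text
t 26.75 tx,ty,z -0.46548453518200916 0.055747952619624695 0.23904161610633823
[[-0.9944 -0.1058 -0.0066]
 [-0.106   0.9926  0.0596]
 [ 0.0003  0.0599 -0.9982]] [-0.051  -0.5773 -2.1484] [-0.0945  0.0195 -0.0617] 0.6804163546081944
hl [306.8  222.82] [0.6629 0.1278 0.2469] 0.0007
hs [255.42 182.23] [ 0.6906 -0.1301  0.2321] 0.0003
theta 0.0570503778456462
```

View pics/w19c.png

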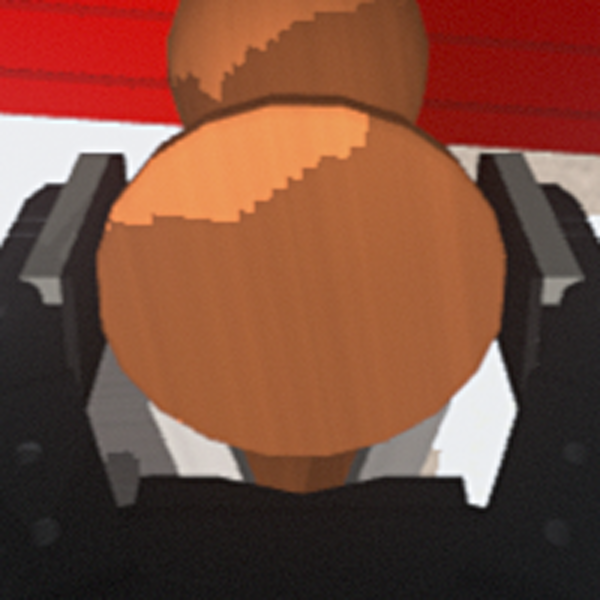

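View pics/s19.png

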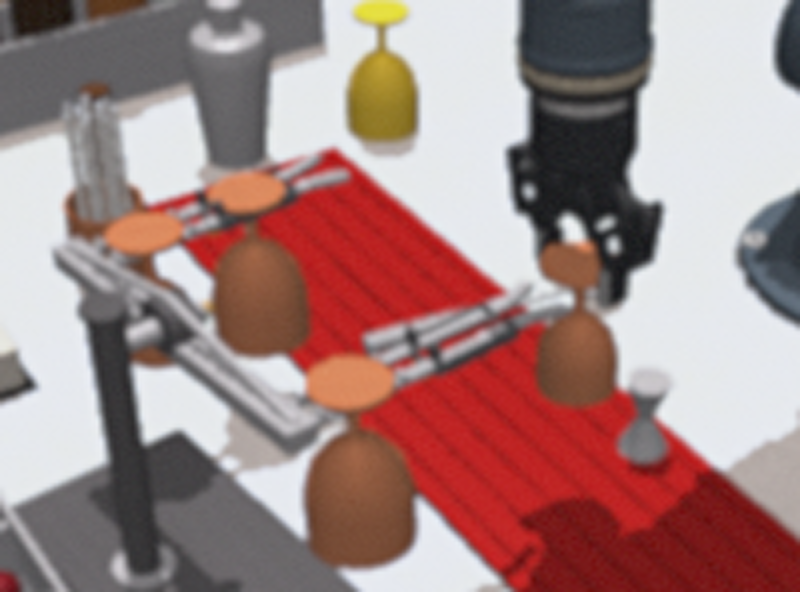

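>>> {"op": "jog_arm", "data": {
  "motion": [
    [[0.6, -0.005, -0.0003, 0, 0, 0, 0], [0.6, -0.01, 0, 0, 0, 0, 0], [0.6, -0.01, 0, 0, 0, 0, 0], [0.6, -0.01, 0, 0, 0, 0, 0], [0.6, -0.01, 0, 0, 0, 0, 0], [0.6, -0.005, 0, 0, 0, 0, 0], [0.6, 0, 0, 0, 0, 0, 0], [0.6, 0, 0, 0, 0, 0, 0]]
  ]
}}

```text
time_s: 27.7
ee_pos: [0.5065, 0.1096, 0.239]
tcp_rot: [-0.002, -0.053, 0.998, 0.03]
contact_force: [0.2, -0.4, -1.9]
grip_width: 0.685
```

```bash
python3 look.py 20;  python3 - <<'E'
import cv2
im=cv2.imread("pics/w20.png");cv2.imwrite("pics/w20c.png",cv2.resize(im[200:400,220:420],None,fx=3,fy=3,interpolation=cv2.INTER_CUBIC))
E
```

```text
t 27.7 tx,ty,z -0.5152843557855058 0.05546929178398237 0.23901070664442867
[[-0.9944 -0.1057 -0.0068]
 [-0.1059  0.9926  0.0596]
 [ 0.0004  0.06   -0.9982]] [ 0.2348 -0.3624 -1.9071] [-0.0507 -0.0043 -0.0265] 0.685275165933003
hl [306.83 222.85] [0.6766 0.136  0.2612] 0.0174
hs [255.42 182.23] [ 0.6904 -0.13    0.232 ] 0.0
theta 0.11258112023358449
```

View pics/w20c.png

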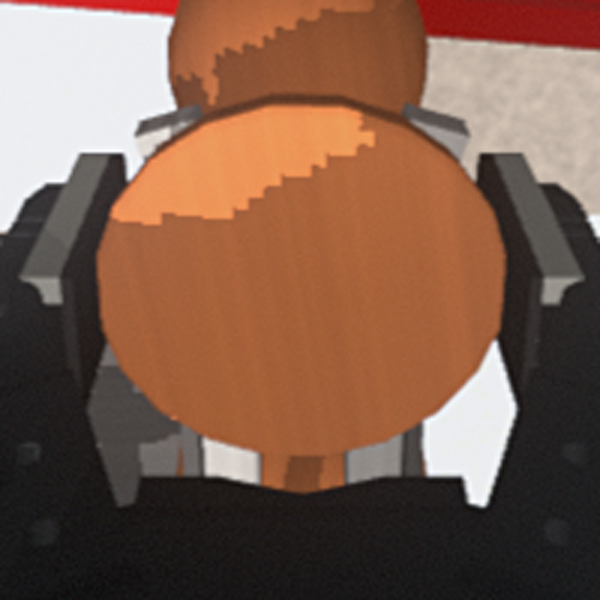

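View pics/s20.png

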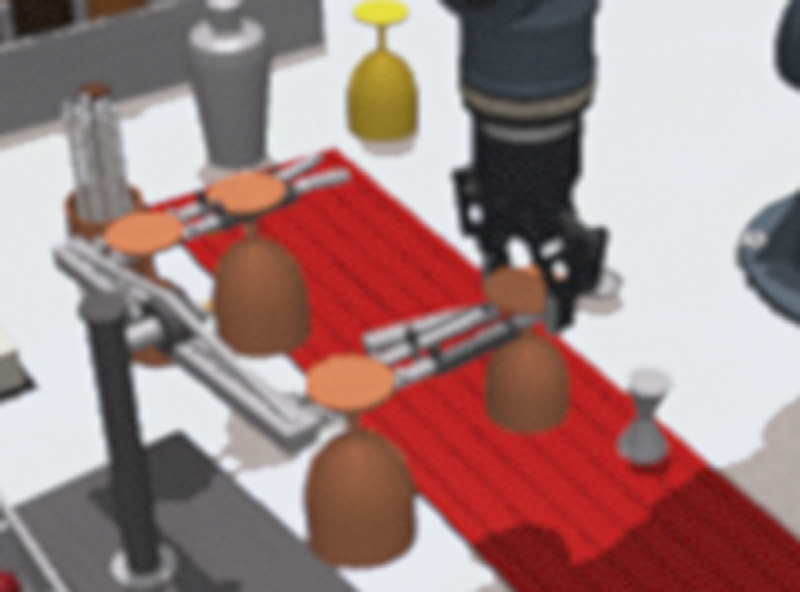

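>>> {"op": "jog_arm", "data": {
  "motion": [
    [[0.6, -0.005, 0, 0, 0, 0, 0], [0.6, -0.01, 0, 0, 0, 0, 0], [0.6, -0.01, 0, 0, 0, 0, 0], [0.6, -0.01, 0, 0, 0, 0, 0], [0.6, -0.008, 0, 0, 0, 0, 0], [0.6, -0.005, 0, 0, 0, 0, 0], [0.6, 0, 0, 0, 0, 0, 0], [0.6, 0, 0, 0, 0, 0, 0]]
  ]
}}

```text
time_s: 28.65
ee_pos: [0.5543, 0.1147, 0.239]
tcp_rot: [-0.002, -0.053, 0.998, 0.03]
contact_force: [0.3, -0.2, -2.2]
grip_width: 0.681
```

>>> {"op": "jog_arm", "data": {
  "motion": [
    [[0.6, -0.001, 0, 0, 0, 0, 0], [0.6, -0.001, 0, 0, 0, 0, 0], [0.6, -0.001, 0, 0, 0, 0, 0], [0.6, 0, 0, 0, 0, 0, 0]]
  ]
}}

```text
time_s: 29.05
ee_pos: [0.5574, 0.1151, 0.2392]
tcp_rot: [-0.002, -0.053, 0.998, 0.03]
contact_force: [-1.2, 0.1, -1.1]
grip_width: 0.682
```

>>> {"op": "jog_arm", "data": {
  "motion": [
    [[0.6, -0.001, 0, 0, 0, 0, 0], [0.6, -0.001, 0, 0, 0, 0, 0], [0.6, 0, 0, 0, 0, 0, 0]]
  ]
}}

```text
time_s: 29.35
ee_pos: [0.5595, 0.1153, 0.2391]
tcp_rot: [-0.002, -0.053, 0.998, 0.03]
contact_force: [0.3, -0.0, -1.9]
grip_width: 0.683
```

>>> {"op": "jog_arm", "data": {
  "motion": [
    [[0.6, -0.001, 0, 0, 0, 0, 0], [0.6, -0.001, 0, 0, 0, 0, 0], [0.6, 0, 0, 0, 0, 0, 0]]
  ]
}}

```text
time_s: 29.65
ee_pos: [0.5615, 0.1155, 0.2391]
tcp_rot: [-0.002, -0.053, 0.998, 0.03]
contact_force: [0.8, -0.3, -1.2]
grip_width: 0.681
```

```bash
python3 look.py 21;  python3 - <<'E'
import cv2
im=cv2.imread("pics/w21.png");cv2.imwrite("pics/w21c.png",cv2.resize(im[200:400,220:420],None,fx=3,fy=3,interpolation=cv2.INTER_CUBIC))
E
```

```text
t 29.65 tx,ty,z -0.5705130904048636 0.05548526591087079 0.23910002365526048
[[-0.9944 -0.1058 -0.0064]
 [-0.106   0.9926  0.0596]
 [ 0.      0.06   -0.9982]] [ 0.782  -0.2879 -1.2045] [-0.0635 -0.0006  0.0474] 0.6811258647273425
hl (305.3492736816406, 222.4699249267578)
hs [255.42 182.23] [ 0.6905 -0.1301  0.232 ] 0.0003
```

View pics/w21c.png

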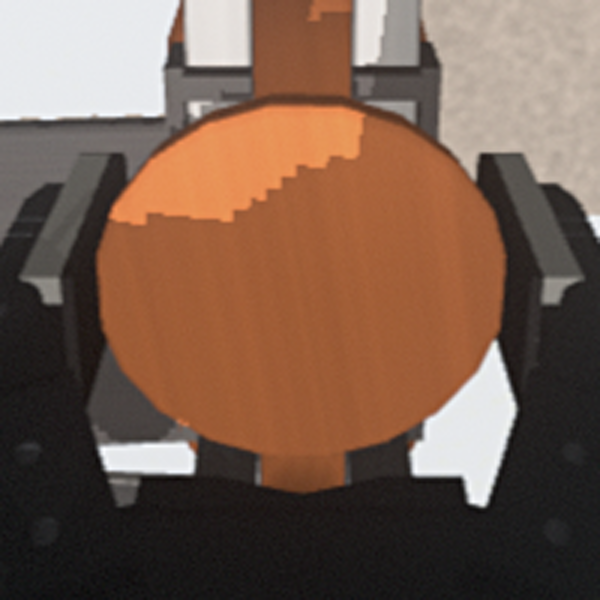

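View pics/s21.png

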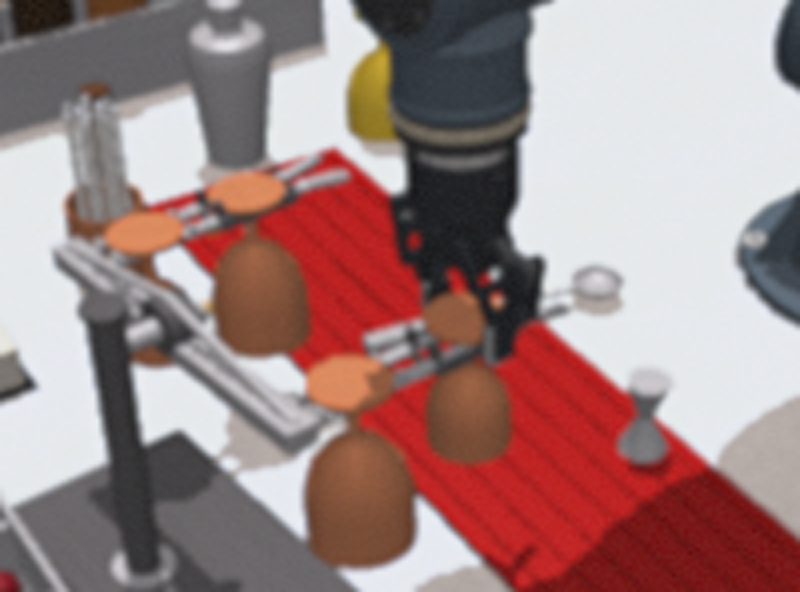

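>>> {"op": "jog_arm", "data": {
  "motion": [
    [[0.6, -0.001, 0, 0, 0, 0, 0], [0.6, -0.001, 0, 0, 0, 0, 0], [0.6, -0.001, 0, 0, 0, 0, 0], [0.6, 0, 0, 0, 0, 0, 0]]
  ]
}}

```text
time_s: 30.2
ee_pos: [0.5645, 0.1158, 0.2391]
tcp_rot: [-0.002, -0.053, 0.998, 0.03]
contact_force: [0.3, -0.4, -0.7]
grip_width: 0.679
```

>>> {"op": "jog_arm", "data": {
  "motion": [
    [[0.6, -0.001, 0, 0, 0, 0, 0], [0.6, -0.001, 0, 0, 0, 0, 0], [0.6, 0, 0, 0, 0, 0, 0]]
  ]
}}

```text
time_s: 30.5
ee_pos: [0.5664, 0.116, 0.2391]
tcp_rot: [-0.002, -0.053, 0.998, 0.03]
contact_force: [-0.1, -0.3, -1.4]
grip_width: 0.681
```

>>> {"op": "jog_arm", "data": {
  "motion": [
    [[0.6, -0.001, 0, 0, 0, 0, 0], [0.6, -0.0005, 0, 0, 0, 0, 0], [0.6, 0, 0, 0, 0, 0, 0]]
  ]
}}

```text
time_s: 30.8
ee_pos: [0.5678, 0.1162, 0.2391]
tcp_rot: [-0.002, -0.053, 0.998, 0.03]
contact_force: [-0.7, 0.3, -1.1]
grip_width: 0.682
```

>>> {"op": "jog_arm", "data": {
  "motion": [
    [[0.6, -0.001, 0, 0, 0, 0, 0], [0.6, 0, 0, 0, 0, 0, 0]]
  ]
}}

```text
time_s: 31.0
ee_pos: [0.5682, 0.1162, 0.2389]
tcp_rot: [-0.002, -0.053, 0.998, 0.03]
contact_force: [-4.6, -0.0, -1.7]
grip_width: 0.687
```

>>> {"op": "jog_arm", "data": {
  "motion": [
    [[0.6, -0.001, 0, 0, 0, 0, 0], [0.6, 0, 0, 0, 0, 0, 0]]
  ]
}}

```text
time_s: 31.2
ee_pos: [0.5684, 0.1163, 0.2386]
tcp_rot: [-0.003, -0.053, 0.998, 0.03]
contact_force: [-10.9, -0.7, -0.6]
grip_width: 0.679
```

```bash
python3 look.py 22;  python3 - <<'E'
import cv2
im=cv2.imread("pics/w22.png");cv2.imwrite("pics/w22c.png",cv2.resize(im[200:400,220:420],None,fx=3,fy=3,interpolation=cv2.INTER_CUBIC))
E
```

```text
t 31.2 tx,ty,z -0.5775487847572968 0.05552925621170724 0.23857620258957885
[[-0.9943 -0.1058 -0.0095]
 [-0.1061  0.9926  0.0593]
 [ 0.0032  0.06   -0.9982]] [-10.9442  -0.6525  -0.6376] [-0.2621  1.8611  0.0967] 0.6791673508237648
hl (305.6656494140625, 222.51284790039062)
hs [255.21 182.1 ] [ 0.6907 -0.1303  0.2324] 0.0004
```

View pics/w22c.png

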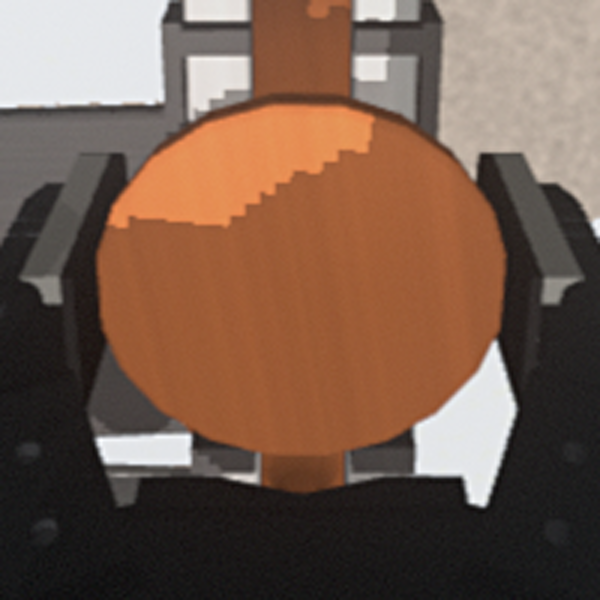

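View pics/s22.png

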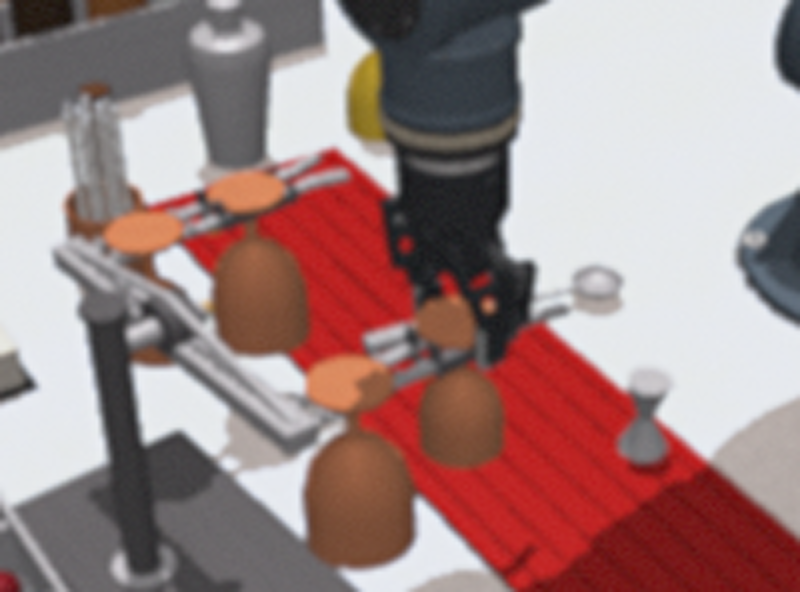

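>>> {"op": "jog_arm", "data": {
  "motion": [
    [[0.6, 0.0027, 0, 0, 0, 0, 0], [0.6, 0, 0, 0, 0, 0, 0], [0.6, 0, 0, 0.001, 0, 0, 0], [0.6, 0, 0, 0.001, 0, 0, 0], [0.6, 0, 0, 0.001, 0, 0, 0], [0.6, 0, 0, 0.001, 0, 0, 0], [0.6, 0, 0, 0.001, 0, 0, 0], [0.6, 0, 0, 0, 0, 0, 0], [0.6, 0, 0, 0, 0, 0, 0]]
  ]
}}

```text
time_s: 32.25
ee_pos: [0.5671, 0.1164, 0.2341]
tcp_rot: [-0.002, -0.053, 0.998, 0.03]
contact_force: [-0.6, -1.6, -0.6]
grip_width: 0.685
```

```bash
python3 look.py 23;  python3 - <<'E'
import cv2
im=cv2.imread("pics/w23.png");cv2.imwrite("pics/w23c.png",cv2.resize(im[200:400,220:420],None,fx=3,fy=3,interpolation=cv2.INTER_CUBIC))
E
```

```text
t 32.25 tx,ty,z -0.5761943258995229 0.05579904016478859 0.23414282736859637
[[-0.9944 -0.1058 -0.0064]
 [-0.106   0.9926  0.0597]
 [ 0.      0.06   -0.9982]] [-0.5827 -1.5603 -0.5846] [-0.0378 -0.0351 -0.0526] 0.6849515559485787
hl (305.3481140136719, 222.32803344726562)
hs [255.47 182.21] [ 0.6905 -0.13    0.2321] 0.0005
```

View pics/w23c.png

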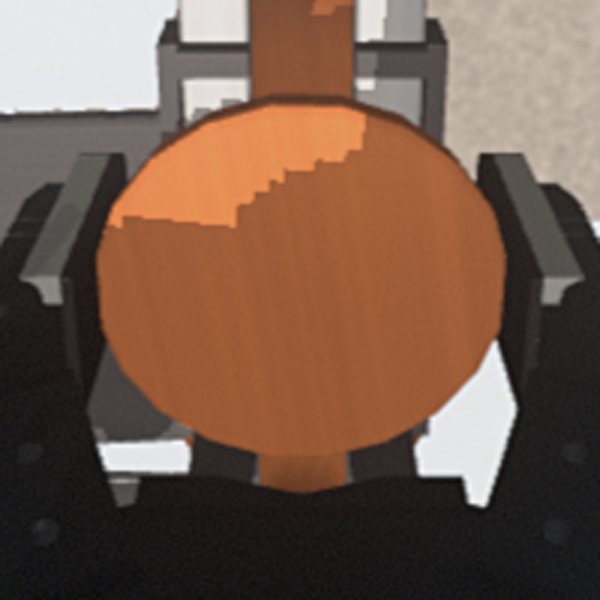

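View pics/s23.png

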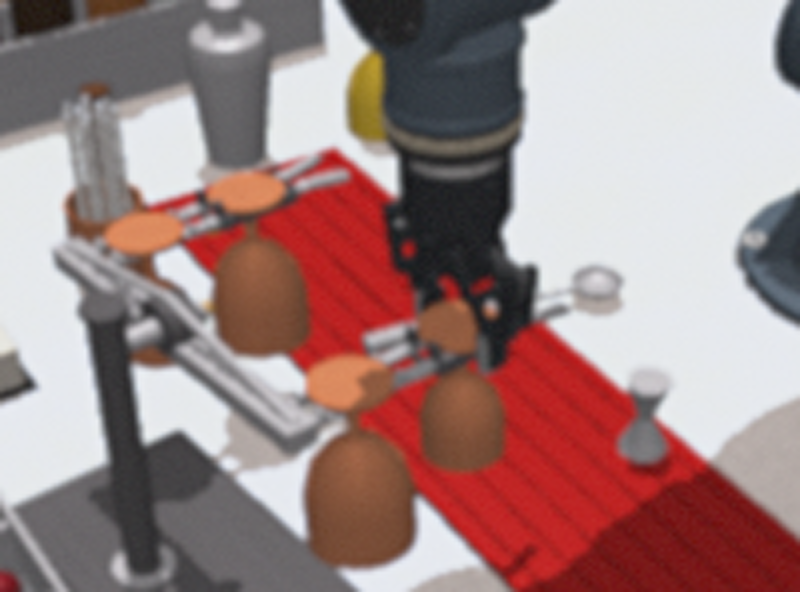

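>>> {"op": "jog_arm", "data": {
  "motion": [
    [[0.6, 0, 0, 0.001, 0, 0, 0], [0.6, 0, 0, 0.001, 0, 0, 0], [0.6, 0, 0, 0.001, 0, 0, 0], [0.6, 0, 0, 0.001, 0, 0, 0], [0.6, 0, 0, 0.001, 0, 0, 0], [0.6, 0, 0, 0, 0, 0, 0], [0.6, 0, 0, 0, 0, 0, 0]]
  ]
}}

```text
time_s: 33.1
ee_pos: [0.567, 0.1167, 0.2291]
tcp_rot: [-0.002, -0.053, 0.998, 0.03]
contact_force: [-1.0, -0.1, -0.4]
grip_width: 0.683
```

```bash
python3 look.py 24;  python3 - <<'E'
import cv2
im=cv2.imread("pics/w24.png");cv2.imwrite("pics/w24c.png",cv2.resize(im[200:400,220:420],None,fx=3,fy=3,interpolation=cv2.INTER_CUBIC))
E
```

```text
t 33.1 tx,ty,z -0.576156086576994 0.056090417078300946 0.22914487872028055
[[-0.9944 -0.1058 -0.0065]
 [-0.106   0.9926  0.0596]
 [ 0.0001  0.06   -0.9982]] [-0.9632 -0.1394 -0.4477] [-0.0686 -0.0034  0.004 ] 0.6832296632750507
hl (305.25836181640625, 222.87600708007812)
hs [255.23 181.86] [ 0.691  -0.1303  0.2335] 0.0005
```

View pics/w24c.png

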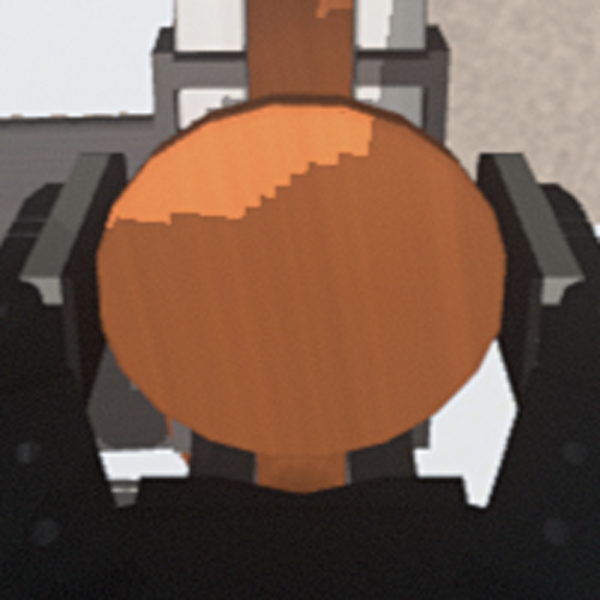

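>>> {"op": "jog_arm", "data": {
  "motion": [
    [[0.6, 0, -0.0002, 0.001, 0.012, 0, 0], [0.6, 0, -0.0002, 0.001, 0.008, 0, 0], [0.6, 0, -0.0002, 0.001, 0.008, 0, 0], [0.6, 0, -0.0002, 0.001, 0.008, 0, 0], [0.6, 0, -0.0002, 0.001, 0.008, 0, 0], [0.6, 0, 0, 0, 0, 0, 0], [0.6, 0, 0, 0, 0, 0, 0], [0.6, 0, 0, 0, 0, 0, 0]]
  ]
}}

```text
time_s: 34.05
ee_pos: [0.5671, 0.116, 0.2242]
tcp_rot: [-0.0, -0.053, 0.999, 0.008]
contact_force: [-0.8, 1.1, -0.6]
grip_width: 0.679
```

```bash
python3 look.py 25
python3 - <<'E'
from h import *
from plant import ctrl,cams
f=[]
for i in range(6):
    f.append(ctrl.get_obs()["contact_force"]);s=cams.read_camera("scene")
print(np.mean(f,0))
E
```

```text
t 34.05 tx,ty,z -0.5761810015045018 0.05539980363411457 0.22416401889422233
[[-0.9944 -0.1061 -0.0017]
 [-0.1061  0.9942  0.0162]
 [ 0.      0.0163 -0.9999]] [-0.8086  1.1111 -0.6155] [0.1061 0.0611 0.0449] 0.6790337261297466
hl (306.8730163574219, 224.6210479736328)
hs [255.07 180.46] [ 0.6908 -0.1307  0.2384] 0.0005
[ 0.0803  0.5699 -0.5815]
```

View pics/s25.png

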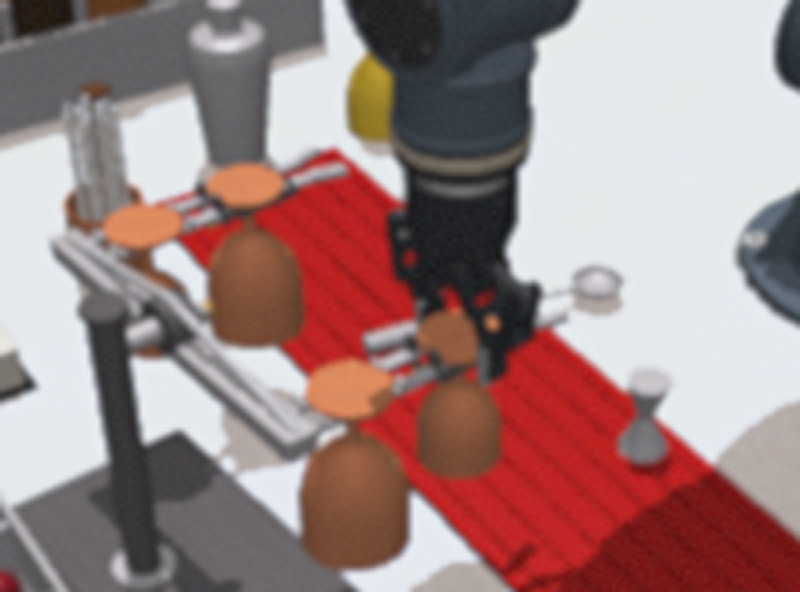

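>>> {"op": "jog_arm", "data": {
  "motion": [
    [[0.6, 0, -0.0002, 0.001, 0.01, 0, 0], [0.6, 0, 0, 0.0003, 0.005, 0, 0], [0.6, 0, 0, 0, 0, 0, 0], [0.6, 0, 0, 0, 0, 0, 0], [0.6, 0, 0, 0, 0, 0, 0], [-1, 0, 0, 0, 0, 0, 0], [-1, 0, 0, 0, 0, 0, 0], [-1, 0, 0, 0, 0, 0, 0], [-1, 0, 0, 0, 0, 0, 0], [-1, 0, 0, 0, 0, 0, 0]]
  ]
}}

```text
time_s: 35.5
ee_pos: [0.5672, 0.1157, 0.2228]
tcp_rot: [-0.0, -0.053, 0.999, 0.001]
contact_force: [0.7, 1.0, 0.8]
grip_width: 1.0
```

```bash
python3 look.py 26
```

```text
t 35.5 tx,ty,z -0.576216166132656 0.05511415533913177 0.22282429363632691
[[-0.9944 -0.106  -0.0001]
 [-0.106   0.9944  0.001 ]
 [-0.      0.001  -1.    ]] [0.6895 0.9952 0.8437] [0.0412 0.003  0.0234] 1.0002894493538315
hl (306.89691162109375, 225.04281616210938)
hs [255.09 179.82] [ 0.6904 -0.1312  0.2403] 0.0007
```

View pics/w26.png

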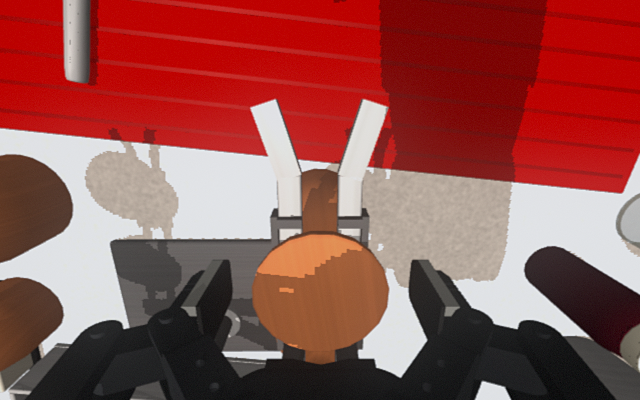

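View pics/s26.png

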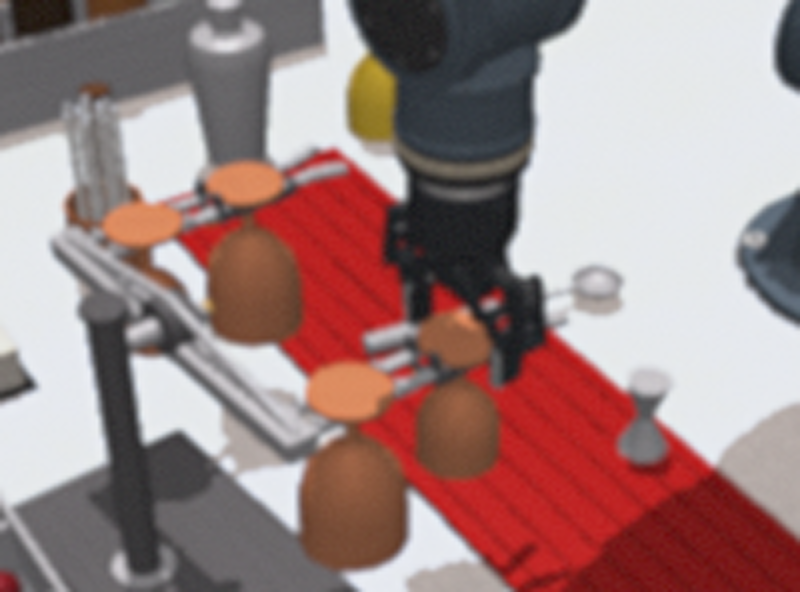

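Released; the bar stays about level. Retreat straight up, then back.

>>> {"op": "jog_arm", "data": {
  "motion": [
    [[-1, 0, 0, -0.01, 0, 0, 0], [-1, 0, 0, -0.02, 0, 0, 0], [-1, 0, 0, -0.03, 0, 0, 0], [-1, 0, 0, -0.03, 0, 0, 0], [-1, 0, 0, -0.03, 0, 0, 0], [-1, 0.03, 0, 0, 0, 0, 0], [-1, 0.03, 0, 0, 0, 0, 0], [-1, 0.03, 0, 0, 0, 0, 0], [-1, 0.03, 0, 0, 0, 0, 0], [-1, 0.02, 0.03, 0, 0, 0, 0], [-1, 0, 0.03, 0, 0, 0, 0], [-1, 0, 0.03, 0, 0, 0, 0], [-1, 0, 0.03, 0, 0, 0, 0], [-1, 0, 0.03, 0, 0, 0, 0], [-1, 0, 0.03, 0, 0, 0, 0], [-1, 0, 0.03, 0, 0, 0, 0], [-1, 0, 0.03, 0, 0, 0, 0], [-1, 0, 0, 0, 0, 0, 0], [-1, 0, 0, 0, 0, 0, 0]]
  ]
}}

```text
time_s: 37.55
ee_pos: [0.4024, 0.3397, 0.3434]
tcp_rot: [0.0, -0.054, 0.999, 0.0]
contact_force: [0.1, 0.4, -1.2]
grip_width: 1.001
```

```bash
python3 look.py 27
python3 - <<'E'
from h import *
from plant import cams
t=cams.read_camera("top");s=cams.read_camera("scene")
F={}
for n,a,b in [("large",(370,166),(281,169)),("small",(288,176),(333,211)),("hl",(286,146),(307,225)),("hs",(367,137),(255,180))]:
    ea,_=foot(t["pixels"],a,14,180);eb,_=foot(s["pixels"],b,12,170)
    p,g=tri(ray(ea[0],t),ray(eb[0],s));F[n]=p;print(n,ea[0],ea[1],eb[0],eb[1],p,round(g,4))
X=np.array([.9944,.1057,0]);Y=np.array([-.1057,.9944,0])
for a,b in [("large","hs"),("small","hl")]:
    d=F[a]-F[b];print(a,"rel back bay x,y,z",d@X,d@Y,d[2])
E
```

```text
t 37.55 tx,ty,z -0.43600186398335505 0.29525005389913694 0.34340560455964136
[[-0.9942 -0.1072  0.    ]
 [-0.1072  0.9942  0.0009]
 [-0.0001  0.0009 -1.    ]] [ 0.1229  0.4483 -1.2438] [ 0.0146 -0.0005 -0.0006] 1.0014531481838596
hl [307.03 225.15] [0.6623 0.1269 0.2377] 0.0014
hs [255.   179.91] [ 0.6906 -0.1311  0.2401] 0.0003
theta -0.009038510407556603
large (370.2257995605469, 165.97250366210938) (18.130977630615234, 18.48450469970703) (280.8733825683594, 168.99932861328125) (10.585984230041504, 17.549043655395508) [ 0.5986 -0.1399  0.2408] 0.0014
small (287.2264404296875, 174.9478759765625) (18.170808792114258, 18.883119583129883) (334.5554504394531, 210.67446899414062) (13.703104972839355, 20.15524673461914) [0.5687 0.118  0.2393] 0.0005
hl (284.8147277832031, 145.23719787597656) (18.069103240966797, 18.948278427124023) (307.1197509765625, 225.2201385498047) (15.502337455749512, 21.468870162963867) [0.6627 0.1276 0.2382] 0.0019
hs (367.15948486328125, 137.3755645751953) (17.625030517578125, 17.908926010131836) (254.9544219970703, 179.88832092285156) (11.429047584533691, 18.558374404907227) [ 0.6907 -0.1313  0.2401] 0.0004
large rel back bay x,y,z -0.09246868455741532 0.0011457083106030635 0.0007845468603933647
small rel back bay x,y,z -0.09444350597445349 0.00047872425287392984 0.0010891814121329335
```

View pics/s27.png

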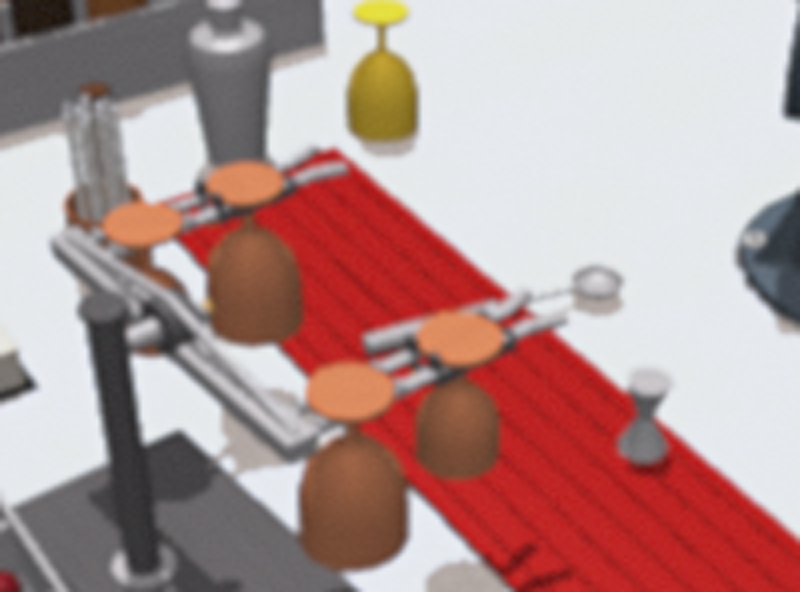

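View pics/t27.png

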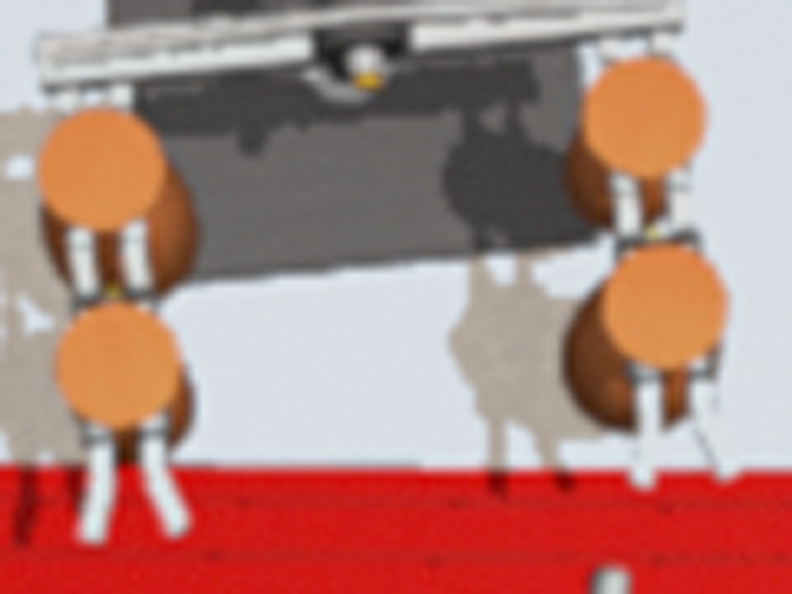

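```bash
python3 -c "
from plant import ctrl;print(ctrl.sign_off())"
```

```text
the job is handed in; nothing more can be done
None
```

Both goblets are hung and the job is handed in after about 38 s. The large one went first, into the high right end in front of the hung small one; the small one went into the left end in front of the hung large one. At each end I slid the foot in until I felt the stop and backed off a little. I then lowered it flat and followed the bar down before letting go.

**Last checks:**
- **Bar:** the last camera measurement puts it at about -0.01 rad, within the 0.03 limit, and it looked at rest between pictures.
- **Front feet:** both lie flat between lip and stop, 92 mm (large) and 94 mm (small) in front of the back-bay goblets, against 95 mm nominal. They are within about 1 mm sideways and in height.
- **Gripper and neighbours:** the gripper is open and well clear. The hung goblets stayed in their back bays, and the bystanders in the last crops looked unmoved. I did not re-measure each bystander.

**What did not go cleanly:**
- **Stop force:** I pressed the left stop with about 11 N for a moment, more than needed but under the 20 N limit.
- **Large goblet:** I followed the bar a few millimetres past its balance point, to roughly 0.07 rad by rough estimate from the pictures. I raised it again before releasing.
- **Bar-angle readings:** one printed 0.11 rad, because the arm covered a goblet foot in the top view. The scene-camera positions had not changed, so I disregarded it.
- **Height estimates:** those from the wrist camera were 1 to 4 mm off where the feet actually touched the rails.

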